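Rehang the lift-off door of the jeweller's kiln

ROBOT

A 6-joint arm with a two-finger parallel gripper is mounted at the origin on the work surface. World frame = base frame: x ahead of the robot, y to its left, z up, the work surface at z = 0. Lengths are in m, angles in rad, forces in N, time in s.
With the tool pointing down it reaches from about 0.3 to 0.875 m from the base axis. Payload 6.4 kg.
Tool frame: the origin (TCP) lies at the centre of the arm's flange, where the gripper is bolted on; the fingertips stand 173 mm ahead of it and the grasp point (between the pads) lies ctrl.grip_point_offset ahead of it (ctrl.grip_point_offset is the distance from the TCP to the grasp point, in m); z points along the fingers, y is the direction in which the jaws open and shut (so a half turn about z gives the same grasp; the last joint's range is limited). The gripper opens to 85 mm and grips with 20 to 120 N. Pads are 22 mm wide; open, the fingers measure 114 mm over their backs; the gripper's body (76 mm by 85 mm) begins 54 mm behind the grasp point. The pads swing forward as they close: fully open they stand 13 mm farther back than shut.
Start: joints at [0.907, 0.181, 1.607, -0, 1.354, -0.206], TCP at [0.254, 0.516, 0.405] pointing down, gripper open.
Joint ranges: [-2.99, 2.99], [-0.89, 2.07], [0.3, 2.58], [-1.14, 4.28], [0, 2.63], [-3.12, 3.12]. Speed limits (rad/s): [2.57, 2.57, 3.01, 3.14, 3.14, 3.14].

INTERFACE

Orientations are given as a unit quaternion [w, x, y, z].
In Python, from bench import ctrl, cams, boxes_of, landmark_of gives the robot as it stands.
- The arm moves only by the shell command python3 -m handwheel 'ROWS'. ROWS is JSON, a list of rows, each an object with "offset": the shift along the tool's x, y, z in m, a list of three; "spin": the turn about the tool's z in degrees; "grip": the opening, from 0 (shut) to 1 (fully open). A call has 1 to 20 rows; each row is the pose to reach, as a shift and turn from the pose commanded when the call began, along the tool's axes at that moment; what a row does not reach only later rows make up. A row lasts 1/8 s, in which the tool goes at most 62.5 mm and 10.7 degrees, less where a joint would pass 70% of its speed; a pose out of reach is approached as far as the arm can. A call with a gripper value outside its range is refused whole. The fingers move at their own pace and stop on an object; the grip force is fixed at half the most. Time passes only in rows, so rows that repeat a pose let the fingers close. It gives the time, the measured TCP pose, the force and the opening at its end, in the units of the state.
- ctrl.get_obs(): the state, without advancing time (a new reading comes with each control period).
- cams.camera(name): name is "side" or "top" or "wrist"; returns a dict with "color" (420x560x3 uint8, red, green, blue), "camera_matrix" (3x3 intrinsics, pixels), "distortion" ([k1, k2, p1, p2, k3] as OpenCV has them; the pictures are not rectified), "view" (4x4, takes a point from world to camera coordinates); the wrist camera has in their place "tool_from_camera" (4x4, takes a point from camera to tool coordinates, whose origin is the TCP and whose axes are the flange's). Camera axes: x right, y up, looking along -z (the intrinsics and any distortion apply to the point x, -y, -z); pixel columns grow to the right and rows downward; lengths in m; the calibration is good to about 2 mm. A picture is of the moment at which its call begins: read the wrist's pose just before it. There is no depth.
- ctrl.hand_in(): hands the job in, once; it reports no verdict.
Trained networks look in a picture, given as the dict that the camera call returned (one of the last four; its "shot" number tells which), for a name from the list of things; names that differ only in an ending like _2 or _b are one class to them, and where a whole thing is asked for, a point or a joint stands for the part that bears it (a point fixed in the world has none). Each returns a list of dicts, best first, with "confidence" (0 to 1); they miss things now and then, are a little off and sometimes report something else, mostly with a low value. They report only what shows in the picture. A call takes as long as a camera call. They do not tell look-alikes from the thing itself.
- boxes_of(picture, thing): "uv" ([column, row] in pixels, amid what is visible of it).
- landmark_of(picture, thing): "uv" ([column, row] in pixels: a listed point, or the origin of a listed thing).
The state is a dict: "time_s": time; "q": joint angles; "dq": joint speeds; "joint_efforts": joint torques, N m; "eef_pos": TCP position; "eef_rot": TCP orientation; "wrist_force": force on the tool from outside, world axes, zero at the start; "torque": the same for the moment, N m; "opening": opening from 0.0 (shut) to 1.0 (fully open).
Only numpy, scipy, OpenCV 4.12 (cv2) and the standard library are available. Lean on these libraries where they do the work, as an engineer would, in place of code of your own. Each camera call takes 0.05 s, during which the arm holds its last target.

TASK

The door of the little bench kiln has been lifted off and stands on the bench. Hang it back: lower it gently so that both of its sockets go down over the kiln's two upright pintles until it sits fully home, then swing it shut against the face of the kiln and let go. Do not force it or let it drop, and leave the other things on the bench where they are.

Things in the scene. Friction and masses are not known exactly. Their poses are not given: they have to be found in the camera images.
- mouth (a point): Small bench kiln (250 deep, 260 wide, 275 mm tall, 16 mm vent on top), fixed on the bench. This point: centre of its mouth, in the plane of its front face, 170 mm above the bench. Axes: x into the kiln (the front looks to -x), y across the front, z up. Mouth 140 wide, 120 tall, with a fibre gasket round it standing 2 mm proud of the face. Its -y side has the hinge strip with two upright pintles.
- hinge_top (a point): Nominal place of the upper pintle's foot: on top of its square lug (20 wide, 16 mm thick), at x -17, y -106, z +50 mm in the mouth's frame; same axes. Pintle: round, 8 mm thick, 20 mm tall, flat top, rim eased 0.5 mm. The strip with both pintles is clamped in cross slots: both really stand up to 6.5 mm off this point along y, either way (not in x or z). No reading tells: find them by eye or feel.
- hinge_low (a point): Nominal place of the lower pintle's foot, 115 mm straight below the upper one, on an equal lug; axes as the mouth's. Same pintle, same offset along y as the upper one; both stand on one vertical line and do not move in use. Free space up to the upper lug: 79 mm. More than 35 N between door and kiln (60 N once home) is too much, all contacts summed; the hung door alone makes up to 15 N.
- door_mid (a point): The lift-off kiln door, loose, 0.36 to 0.54 kg, standing upright on its bottom edge. This point: centre of its steel pan (30 thick along x, 180 wide along y, 170 mm tall), 85 mm above its bottom edge. Axes: z up, outer face (with the handle) to -x, plug to +x, sockets on the -y edge. Can be gripped across the 30 mm at the top edge; the pan's top 34 mm is bare on both sides.
- plug (a point): Middle of the inner end of the door's insulating plug, stepped (122 x 102, then 112 x 92 mm), standing 20 mm proud of the pan's back, 35 mm from door_mid along +x. It goes into the mouth as the door shuts, so the door must be hung swung open (about a right angle). Shut: door axes parallel to the mouth's, pan's back on the gasket, door_mid at x = -17 mm, z = 0 in the mouth's frame.
- handle (a point): Middle of the door's upright bar handle, 14 mm thick, 90 mm long, near the edge away from the sockets: at x -45, y +68, z -5 mm from door_mid, door axes. Opening swings this edge away from the kiln, to -x of the mouth. Once hung, the door swings about the pintles under about 1 N at this edge and stays where it is left.
- socket_low (a point): Lower hinge socket of the door: upright tube, 22 mm outside, 10 mm bore, 22 mm long, open at both ends. This point: centre of the bore's lower end, 20 mm above the door's bottom edge, 106 mm from door_mid along -y, at the middle of the pan's thickness; axes as the door's. Fully home it rests on the lower lug, at the height of hinge_low.
- socket_top (a point): Upper hinge socket, an equal tube 115 mm straight above the lower one. This point: centre of the bore's lower end, 135 mm above the door's bottom edge. Fully home it is at the height of hinge_top.
- solder_block: Bystander: flat grey soldering block, 150 x 90 x 25 mm, lying below the kiln door's sweep. Origin at the centre of its underside.
- flux_jar: Bystander: small amber jar with a steel lid, 48 mm across, 55 mm tall, standing 85 to 125 mm from the standing door on its plug side. Origin at the centre of its underside.
- bench_block: Bystander: square steel bench block, 75 x 75 x 20 mm. Origin at the centre of its underside.
- hammer: Bystander: hammer, 240 mm long, lying. Origin at the centre of its underside.
- quench_bowl: Bystander: white ceramic bowl, 110 mm across, 55 mm tall. Origin at the centre of its underside.
- pickle_jar: Bystander: glass jar with a black lid, 80 mm across, 120 mm tall. Origin at the centre of its underside.
- tweezers: Bystander: steel tweezers, 165 mm long, lying flat. Origin at the centre of its underside.
Things that resemble listed ones, but are neither listed nor needed, are in the scene too. Leave any black look-alike of the part that bears door_mid alone.

How it is judged:
By the outcome, as a careful person would: the job done as asked, in the order asked, and still so for the second after the job is handed in, with the robot touching nothing.
It also fails if it takes over 72 s, if anything falls off the work surface, if the arm or the gripper's body presses on something with over 40 N, if the wrist force passes 120 N, or if a joint passes its speed limit or range.

## Working session

There is one attempt and no reset: what is moved stays moved. The work goes in short steps, Python scripts to look and compute and a shell command to move; the robot and the scene stay as the last step left them, time stands still between calls to the robot, and variables do not carry over. Pictures are saved under pics/ and viewed, and the job is handed in when it is done.

```bash
ls; mkdir -p pics; python3 - <<'E'
from bench import ctrl,cams,boxes_of,landmark_of
import cv2
print(ctrl.get_obs(), ctrl.grip_point_offset)
for n in ["side","top","wrist"]:
    p=cams.camera(n)
    cv2.imwrite(f"pics/a_{n}.png",p["color"][:,:,::-1])
    print(n,p["camera_matrix"].tolist(),p["distortion"],p.get("view",p.get("tool_from_camera")).round(4).tolist())
    for t in ["mouth","hinge_top","hinge_low","door_mid","plug","handle","socket_low","socket_top","solder_block","flux_jar"]:
        print(n,t,[(list(map(int,d["uv"])),round(d["confidence"],2)) for d in landmark_of(p,t)])
E
```

```text
pics
{'time_s': 0.0, 'q': array([ 9.06718883e-01,  1.81523415e-01,  1.60800184e+00, -1.78259260e-05,
        1.35379940e+00, -2.06266277e-01]), 'dq': array([ 0.00208443,  0.00069223, -0.00083468, -0.00207432, -0.0002932 ,
       -0.00153597]), 'joint_efforts': array([-3.31322744e-04, -4.44881594e+01, -3.51331508e+01, -1.71624965e-04,
        9.03568463e-03, -6.53820678e-06]), 'eef_pos': array([0.25395081, 0.51559816, 0.40379678]), 'eef_rot': array([-3.57184271e-04,  2.26909829e-01,  9.73915386e-01, -7.88953378e-04]), 'wrist_force': array([0.19254611, 0.39840054, 0.11816908]), 'torque': array([0.05051638, 0.05449159, 0.00380054]), 'opening': 0.998773099132633} 0.1547
side [[431.32977034237314, 0.0, 279.9869741806816], [0.0, 431.32977034237314, 211.64521862880974], [0.0, 0.0, 1.0]] [-0.10639553  0.          0.          0.          0.        ] [[-0.9396, 0.3419, 0.0165, 0.4514], [-0.2628, -0.7513, 0.6054, 0.003], [0.2194, 0.5645, 0.7957, -1.1435], [0.0, 0.0, 0.0, 1.0]]
side mouth []
side hinge_top [([235, 289], 0.76)]
side hinge_low [([241, 318], 0.72), ([262, 149], 0.37)]
side door_mid
[... 1095 characters left out ...]
5), ([365, 195], 0.61), ([309, 217], 0.31)]
top socket_low [([332, 278], 0.69), ([310, 215], 0.63)]
top socket_top [([335, 277], 0.93), ([316, 210], 0.61)]
top solder_block [([246, 197], 0.67)]
top flux_jar [([342, 245], 0.59)]
wrist [[304.42257007469505, 0.0, 279.2297360923379], [0.0, 304.42257007469505, 210.298929891592], [0.0, 0.0, 1.0]] [0.00167643 0.         0.         0.         0.        ] [[-0.0001, 0.9574, 0.2889, 0.073], [1.0, 0.0, 0.0004, 0.0007], [0.0004, 0.2889, -0.9574, 0.0313], [0.0, 0.0, 0.0, 1.0]]
wrist mouth []
wrist hinge_top []
wrist hinge_low []
wrist door_mid []
wrist plug []
wrist handle []
wrist socket_low []
wrist socket_top []
wrist solder_block []
wrist flux_jar []
```

View pics/a_side.png

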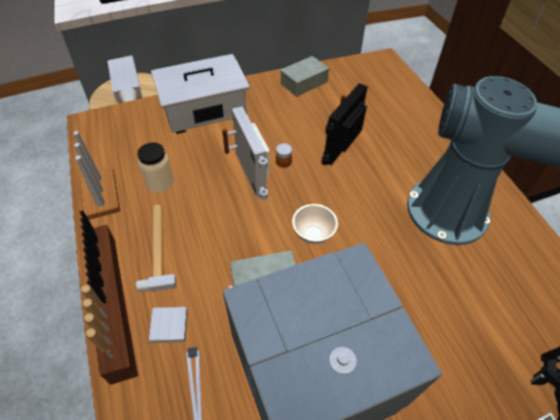

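View pics/a_top.png

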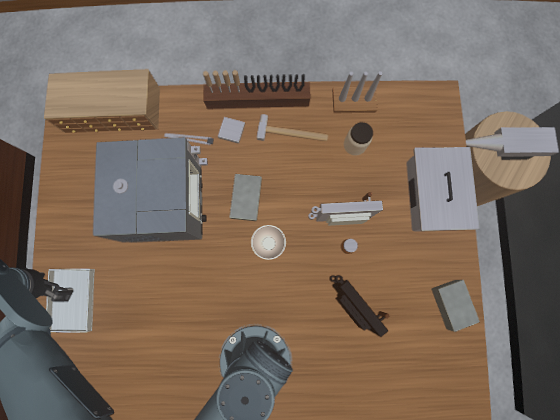

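View pics/a_wrist.png

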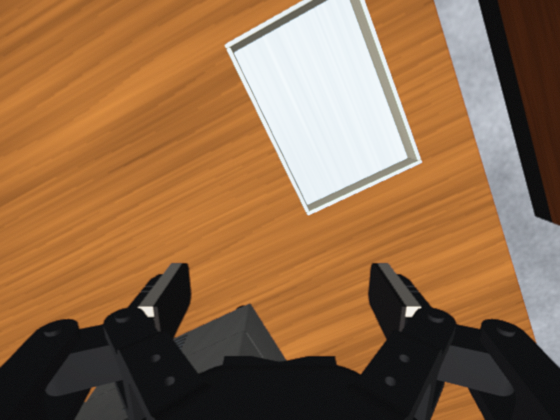

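The steel door with the white plug is at top (346,209) / side (249,149). The black look-alike is at top (360,304) / side (344,122), and the grey lidded box at top (445,188) is not a door. I choose the steel one. The kiln mouth faces world -y, with the hinge lugs at top (195,150) and (202,162).

```bash
cat > h.py <<'E'
import numpy as np,cv2
from scipy.spatial.transform import Rotation as R
from scipy.optimize import least_squares
from bench import ctrl,cams,boxes_of,landmark_of
def cam(n):
    o=ctrl.get_obs(); p=cams.camera(n); K=p["camera_matrix"]; D=np.array(p["distortion"])
    if n=="wrist":
        q=o["eef_rot"]; T=np.eye(4); T[:3,:3]=R.from_quat([q[1],q[2],q[3],q[0]]).as_matrix(); T[:3,3]=o["eef_pos"]
        V=np.linalg.inv(T@p["tool_from_camera"])
    else: V=p["view"]
    return p,(K,D,V)
F=np.diag([1,-1,-1.])
def proj(c,X):
    K,D,V=c; Xc=(V[:3,:3]@np.atleast_2d(X).T).T+V[:3,3]
    return cv2.projectPoints((Xc@F).reshape(-1,1,3),np.zeros(3),np.zeros(3),K,D)[0].reshape(-1,2)
def ray(c,uv):
    K,D,V=c; u=cv2.undistortPoints(np.array([[uv]],float),K,D).ravel()
    d=V[:3,:3].T@(F@np.array([u[0],u[1],1])); return -V[:3,:3].T@V[:3,3],d/np.linalg.norm(d)
def tri(obs):
    A=np.zeros((3,3));b=np.zeros(3);rs=[ray(c,u) for c,u in obs]
    for o,d in rs: M=np.eye(3)-np.outer(d,d);A+=M;b+=M@o
    x=np.linalg.solve(A,b); return x,[np.linalg.norm(np.cross(d,x-o)) for o,d in rs]
def onz(c,uv,z):
    o,d=ray(c,uv); return o+d*(z-o[2])/d[2]
def save(p,f,box=None,s=1):
    im=p["color"][:,:,::-1]
    if box: im=im[box[1]:box[3],box[0]:box[2]]
    cv2.imwrite(f,cv2.resize(im,None,fx=s,fy=s,interpolation=cv2.INTER_CUBIC))
E
python3 - <<'E'
from h import *
ps,cs=cam("side");pt,ct=cam("top")
for n,a,b in [("door_mid",(249,149),(346,209)),("st",(261,164),(316,210)),("sl",(264,197),(310,214)),("handle",(224,141),(366,196))]:
    x,e=tri([(cs,a),(ct,b)]);print(n,x.round(3),np.round(e,4))
print("mouth",onz(ct,(192,188),.17),"ht",onz(ct,(193,147),.22),"hl",onz(ct,(202,163),.105))
save(pt,"pics/b_top.png",(150,110,420,340),2.9)
save(ps,"pics/b_side.png",(190,60,400,260),3)
for s in [-1,1]: print(0)
E
```

```text
door_mid [ 0.462 -0.292  0.104] [0.0003 0.0003]
st [ 0.458 -0.198  0.138] [0.0022 0.0022]
sl [ 0.46  -0.187  0.027] [0.0023 0.0023]
handle [ 0.509 -0.364  0.082] [0.003 0.003]
mouth [0.52368492 0.16717062 0.17      ] ht [0.63187011 0.15533376 0.22      ] hl [0.61871173 0.15159622 0.105     ]
0
0
```

View pics/b_top.png

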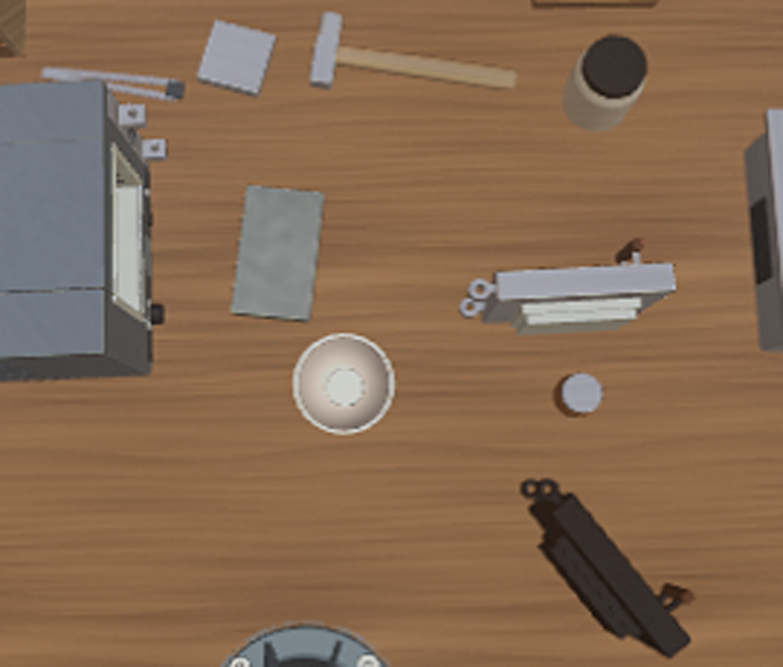

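View pics/b_side.png

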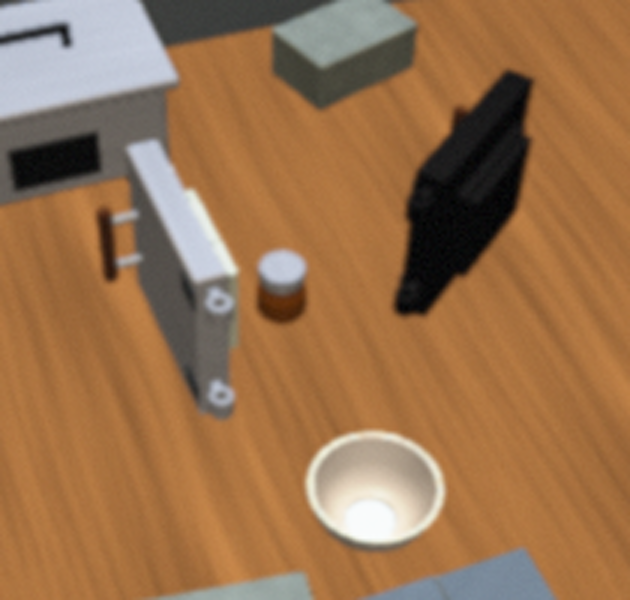

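The crops confirm it: a steel pan, cream plug to -X, red handle to +X and two sockets at the kiln-side end. Next I fit its top face.

```bash
python3 - <<'E'
from h import *
pt,ct=cam("top")
P=[onz(ct,(150+a/2.9,110+b/2.9),.17) for a,b in [(498,273),(674,265),(674,289),(500,299)]]
for p in P: print(p.round(4))
c=np.mean(P,0);d=(P[0]+P[3]-P[1]-P[2]);print("c",c,"socket dir deg",np.degrees(np.arctan2(d[1],d[0])))
K=[onz(ct,(150+a/2.9,110+b/2.9),.275) for a,b in [(105,83),(105,347)]]
d=K[0]-K[1];print("kiln front top edge",K,np.degrees(np.arctan2(d[1],d[0])))
for a,b,z in [(132,115,.22),(155,150,.105)]: print(onz(ct,(150+a/2.9,110+b/2.9),z))
E
```

```text
[ 0.4672 -0.2105  0.17  ]
[ 0.4716 -0.3882  0.17  ]
[ 0.4472 -0.3865  0.17  ]
[ 0.4409 -0.2114  0.17  ]
c [ 0.45671901 -0.29914225  0.17      ] socket dir deg 91.72589340633422
kiln front top edge [array([0.63700249, 0.16210112, 0.275     ]), array([0.38829939, 0.15709765, 0.275     ])] 1.152535727603284
[0.6237462 0.1479594 0.22     ]
[0.62275746 0.14708233 0.105     ]
```

```bash
cat >> h.py <<'E'
def off(target,yaw=None):
    "target TCP world; yaw of tool x in deg; returns offset, spin from current measured pose"
    o=ctrl.get_obs();q=o["eef_rot"];M=R.from_quat([q[1],q[2],q[3],q[0]]).as_matrix()
    y=np.degrees(np.arctan2(M[1,0],M[0,0])); s=None if yaw is None else -((yaw-y+180)%360-180)
    print("pos",o["eef_pos"].round(4),"yaw",y.round(2),"F",o["wrist_force"].round(2),"tq",o["torque"].round(2),"op",round(o["opening"],3),"t",o["time_s"],"tilt",M[:,2].round(4))
    print("offset mm",(M.T@(np.array(target)-o["eef_pos"])*1000).round(1),"spin",s)
E
python3 -c "
from h import *
off([.254,.516,.50]);off([.457,-.299,.46],91.7)"
```

```text
pos [0.2541 0.5158 0.4047] yaw 153.77 F [ 0.26 -0.13  0.7 ] tq [-0.01 -0.03  0.04] op 1.001 t 1.8 tilt [ 0.  0. -1.]
offset mm [  0.2   0.1 -95.3] spin None
pos [0.2541 0.5158 0.4047] yaw 153.77 F [ 0.26 -0.13  0.7 ] tq [-0.01 -0.03  0.04] op 1.001 t 1.8 tilt [ 0.  0. -1.]
offset mm [-542.1 -641.2  -55.3] spin 62.06779660710386
```

```bash
python3 -m handwheel '[{"offset":[0,0,-0.06],"spin":0,"grip":1},{"offset":[0,0,-0.1],"spin":0,"grip":1},{"offset":[-0.03,-0.035,-0.1],"spin":4,"grip":1},{"offset":[-0.065,-0.077,-0.1],"spin":8,"grip":1},{"offset":[-0.1,-0.12,-0.1],"spin":12,"grip":1},{"offset":[-0.135,-0.162,-0.1],"spin":17,"grip":1},{"offset":[-0.17,-0.203,-0.1],"spin":22,"grip":1},{"offset":[-0.205,-0.244,-0.1],"spin":27,"grip":1},{"offset":[-0.24,-0.285,-0.1],"spin":32,"grip":1},{"offset":[-0.275,-0.326,-0.1],"spin":37,"grip":1},{"offset":[-0.31,-0.368,-0.1],"spin":42,"grip":1},{"offset":[-0.345,-0.41,-0.1],"spin":47,"grip":1},{"offset":[-0.38,-0.45,-0.1],"spin":52,"grip":1},{"offset":[-0.415,-0.492,-0.1],"spin":57,"grip":1},{"offset":[-0.45,-0.535,-0.1],"spin":60,"grip":1},{"offset":[-0.485,-0.575,-0.1],"spin":62,"grip":1},{"offset":[-0.515,-0.61,-0.08],"spin":62,"grip":1},{"offset":[-0.542,-0.641,-0.055],"spin":62,"grip":1},{"offset":[-0.542,-0.641,-0.055],"spin":62,"grip":1},{"offset":[-0.542,-0.641,-0.055],"spin":62,"grip":1}]'
python3 - <<'E'
from h import *
p,c=cam("wrist");save(p,"pics/c_w.png");off([.457,-.299,.46],91.7)
for t in ["socket_top","socket_low","door_mid","handle","plug"]: print(t,[(np.round(d["uv"],1).tolist(),round(d["confidence"],2)) for d in landmark_of(p,t)])
E
```

```text
time_s: 4.3
eef_pos: [0.457, -0.2984, 0.4599]
eef_rot: [-0.0, 0.696, 0.718, 0.0]
wrist_force: [-0.5, 0.0, -0.3]
opening: 1.003
pos [ 0.4571 -0.298   0.4606] yaw 91.8 F [ 0.07 -1.08 -0.2 ] tq [0.03 0.06 0.07] op 1.0 t 4.35 tilt [ 8.e-04 -4.e-04 -1.e+00]
offset mm [-1.  -0.1  0.6] spin 0.10409235054942201
socket_top [([63.2, 142.9], 0.96), ([286.4, 77.2], 0.8)]
socket_low [([126.0, 134.4], 0.8), ([279.0, 92.4], 0.77), ([318.9, 239.5], 0.71)]
door_mid [([29.8, 192.6], 0.6), ([210.3, 177.4], 0.38)]
handle [([28.0, 251.3], 0.83)]
plug []
```

View pics/c_w.png

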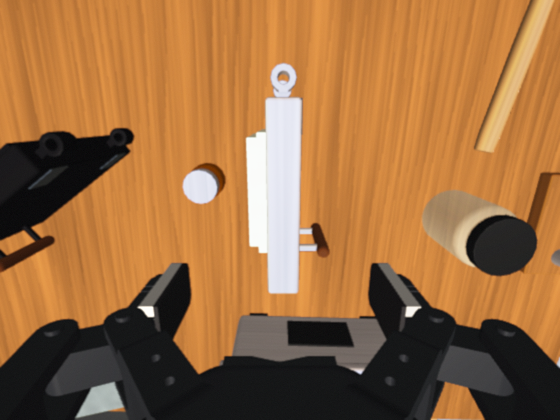

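The steel door's top face runs from (267..301,98) to (270..299,293), with the socket ring at (284,77).

```bash
python3 - <<'E'
from h import *
p,c=cam("wrist");save(p,"pics/c_w2.png",(230,50,340,310),2.3)
im=cv2.cvtColor(p["color"],cv2.COLOR_RGB2GRAY)
for r in (110,150,200,260,285):
    g=np.abs(np.diff(cv2.GaussianBlur(im,(1,5),0)[r,250:315].astype(int)));print(r,[(250+i,int(g[i])) for i in np.where(g>25)[0]])
P=[(267,98),(301,98),(299.5,293),(270,293)]
for z in(.165,.17,.175):
    Q=np.array([onz(c,u,z) for u in P]); d=Q[0]+Q[1]-Q[2]-Q[3]
    print(z,Q.mean(0).round(4),"len",np.linalg.norm(d)/2,"wid",np.linalg.norm(Q[0]-Q[1]),np.linalg.norm(Q[2]-Q[3]),"ang",np.degrees(np.arctan2(d[1],d[0])))
E
```

```text
110 [(np.int64(264), 35), (np.int64(265), 27), (np.int64(299), 32), (np.int64(300), 53)]
150 [(np.int64(298), 28), (np.int64(299), 37)]
200 [(np.int64(297), 27), (np.int64(298), 32)]
260 [(np.int64(266), 30), (np.int64(267), 34), (np.int64(296), 27), (np.int64(297), 31)]
285 [(np.int64(266), 29), (np.int64(267), 41), (np.int64(297), 26)]
0.165 [ 0.463 -0.299  0.165] len 0.18125597703017576 wid 0.02774340899813519 0.02917725682222826 ang 92.31631210705716
0.17 [ 0.4628 -0.2976  0.17  ] len 0.17782780601252185 wid 0.027218686160209157 0.02862541501346986 ang 92.31631210705716
0.175 [ 0.4627 -0.2962  0.175 ] len 0.17439963499486785 wid 0.026693963322283125 0.028073573204711395 ang 92.31631210705716
```

View pics/c_w2.png

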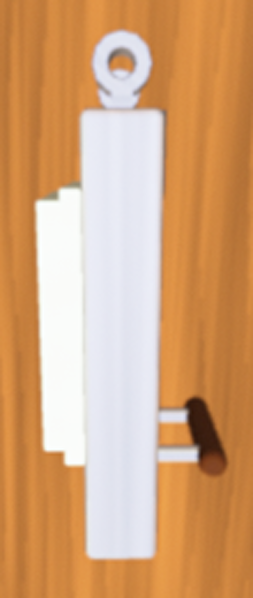

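```bash
python3 -m handwheel '[{"offset":[0,0.003,0.05],"spin":0,"grip":1},{"offset":[0,0.003,0.1],"spin":0,"grip":1},{"offset":[0,0.003,0.13],"spin":0,"grip":1},{"offset":[0,0.003,0.147],"spin":0,"grip":1},{"offset":[0,0.003,0.147],"spin":0,"grip":1}]'
python3 - <<'E'
from h import *
p,c=cam("wrist");save(p,"pics/d_w.png");off([.460,-.299,.313],91.7)
E
```

```text
time_s: 5.28
eef_pos: [0.4599, -0.2984, 0.3121]
eef_rot: [-0.001, 0.696, 0.718, 0.0]
wrist_force: [0.7, -0.2, 0.3]
opening: 0.999
pos [ 0.4603 -0.2988  0.3134] yaw 91.78 F [-0.59  0.01  0.96] tq [-0.03  0.04 -0.01] op 0.998 t 5.325 tilt [ 5.e-04 -5.e-04 -1.e+00]
offset mm [-0.2 -0.3  0.4] spin 0.08251053294921462
```

View pics/d_w.png

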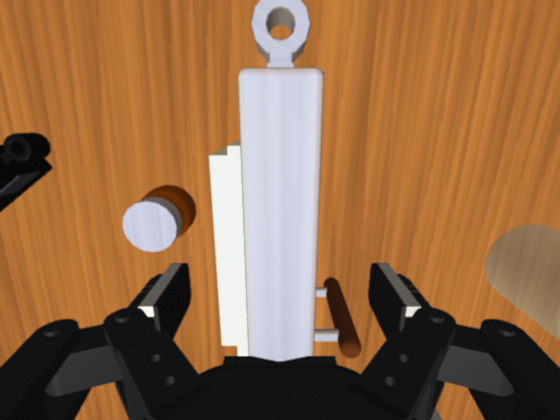

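The door is centred between the fingers (pan 240–322 at row 72) and the socket ring at (280,25) is in view. Now I grip.

```bash
python3 -m handwheel '[{"offset":[0,0,0],"spin":0,"grip":0.5},{"offset":[0,0,0],"spin":0,"grip":0.3},{"offset":[0,0,0],"spin":0,"grip":0},{"offset":[0,0,0],"spin":0,"grip":0},{"offset":[0,0,0],"spin":0,"grip":0},{"offset":[0,0,0],"spin":0,"grip":0}]'
python3 - <<'E'
from h import *
p,c=cam("wrist");save(p,"pics/e_w.png");off([.460,-.299,.313],91.7)
E
```

```text
time_s: 6.08
eef_pos: [0.4603, -0.2989, 0.3136]
eef_rot: [0.001, 0.696, 0.718, -0.0]
wrist_force: [0.5, -0.5, 5.3]
opening: 0.34
pos [ 0.4603 -0.299   0.3136] yaw 91.77 F [0.32 0.5  6.12] tq [ 0.06 -0.02  0.03] op 0.339 t 6.125 tilt [ 0.0013 -0.0013 -1.    ]
offset mm [-0.  -0.3  0.6] spin 0.06964020634345047
```

View pics/e_w.png

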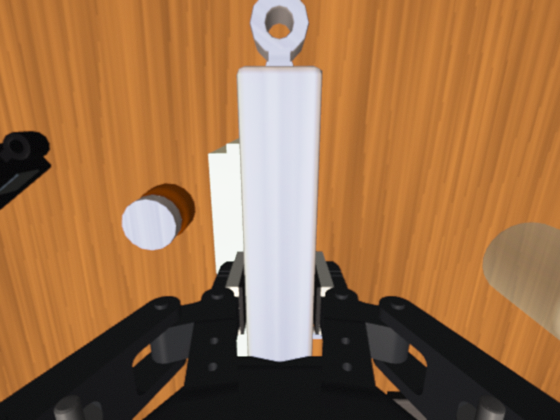

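```bash
python3 -m handwheel '[{"offset":[0,0,-0.003],"spin":0,"grip":0},{"offset":[0,0,-0.008],"spin":0,"grip":0},{"offset":[0,0,-0.02],"spin":0,"grip":0},{"offset":[0,0,-0.04],"spin":0,"grip":0},{"offset":[0,0,-0.065],"spin":0,"grip":0},{"offset":[0,0,-0.09],"spin":0,"grip":0},{"offset":[0,0,-0.11],"spin":0,"grip":0},{"offset":[0,0,-0.122],"spin":0,"grip":0},{"offset":[0,0,-0.125],"spin":0,"grip":0},{"offset":[0,0,-0.125],"spin":0,"grip":0}]'
python3 - <<'E'
from h import *
p,c=cam("wrist");save(p,"pics/f_w.png");off([.661,.026,.438],91.8)
p,c=cam("side");save(p,"pics/f_s.png")
E
```

```text
time_s: 7.38
eef_pos: [0.4599, -0.2985, 0.4371]
eef_rot: [-0.001, 0.696, 0.718, 0.0]
wrist_force: [-0.9, 0.3, -4.9]
opening: 0.341
pos [ 0.4599 -0.2985  0.4368] yaw 91.77 F [-0.61  0.37 -4.78] tq [-0.01  0.02  0.01] op 0.341 t 7.425 tilt [-0.0011  0.0011 -1.    ]
offset mm [318.1 211.1  -1.1] spin -0.029960985510740556
```

View pics/f_s.png

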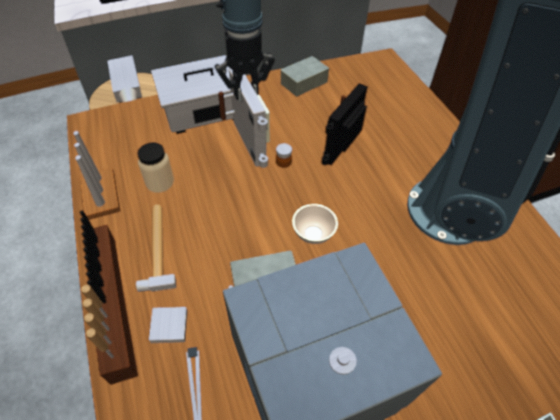

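View pics/f_w.png

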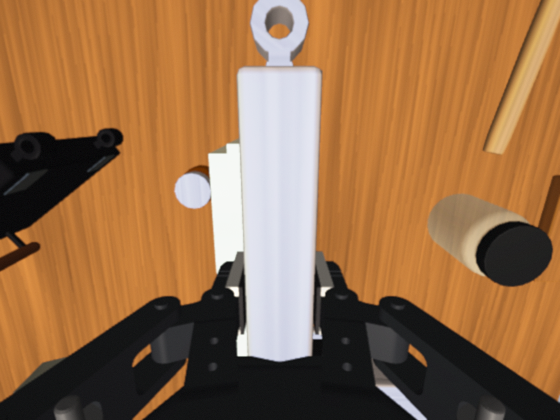

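The door is lifted and hangs straight at about 0.49 kg, with the ring still at (280,22). I move it to the viewing place beside the pintles.

```bash
python3 -m handwheel '[{"offset":[0.01,0.007,-0.001],"spin":0,"grip":0},{"offset":[0.03,0.02,-0.001],"spin":0,"grip":0},{"offset":[0.06,0.04,-0.001],"spin":0,"grip":0},{"offset":[0.095,0.063,-0.001],"spin":0,"grip":0},{"offset":[0.13,0.086,-0.001],"spin":0,"grip":0},{"offset":[0.165,0.11,-0.001],"spin":0,"grip":0},{"offset":[0.2,0.133,-0.001],"spin":0,"grip":0},{"offset":[0.235,0.156,-0.001],"spin":0,"grip":0},{"offset":[0.265,0.177,-0.001],"spin":0,"grip":0},{"offset":[0.29,0.193,-0.001],"spin":0,"grip":0},{"offset":[0.308,0.205,-0.001],"spin":0,"grip":0},{"offset":[0.316,0.21,-0.001],"spin":0,"grip":0},{"offset":[0.318,0.211,-0.001],"spin":0,"grip":0},{"offset":[0.318,0.211,-0.001],"spin":0,"grip":0}]'
python3 - <<'E'
from h import *
p,c=cam("wrist");save(p,"pics/g_w.png");off([.661,.026,.438],91.8)
E
```

```text
time_s: 9.22
eef_pos: [0.6609, 0.0251, 0.4386]
eef_rot: [-0.0, 0.696, 0.718, -0.0]
wrist_force: [-0.6, -0.0, -4.4]
opening: 0.346
pos [0.6609 0.0249 0.4387] yaw 91.71 F [ 0.2  -0.67 -5.4 ] tq [ 0.01 -0.05 -0.  ] op 0.34 t 9.275 tilt [-2.e-04 -3.e-04 -1.e+00]
offset mm [1.1 0.2 0.7] spin -0.08690076080011977
```

View pics/g_w.png

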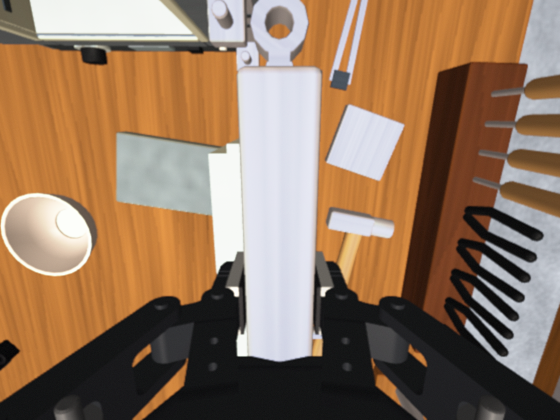

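```bash
python3 - <<'E'
from h import *
p,c=cam("wrist");save(p,"pics/g_w2.png",(190,0,320,100),6)
E
```

```text
(no output)
```

View pics/g_w2.png

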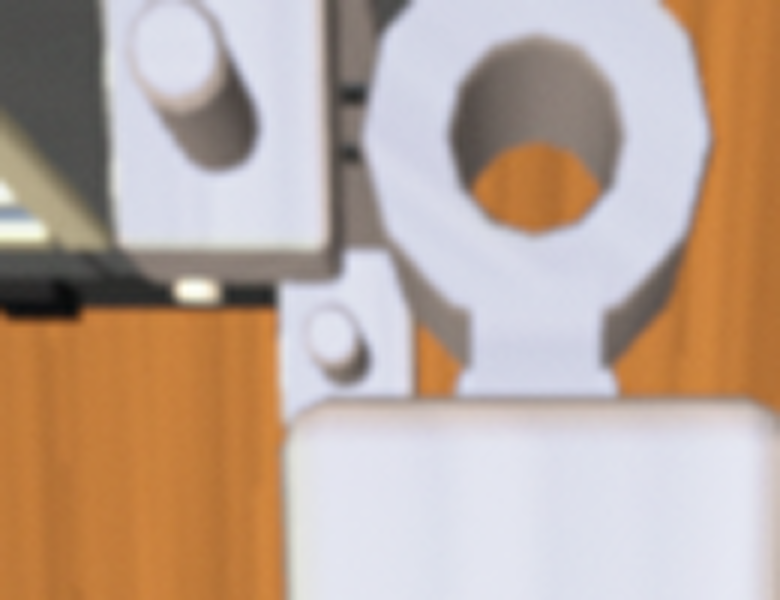

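```bash
python3 - <<'E'
from h import *
p,c=cam("wrist")
u=lambda x,y:(190+(x+.5)/6-.5,(y+.5)/6-.5)
S=onz(c,u(536,135),.282);A=onz(c,u(178,55),.24);B=onz(c,u(333,340),.125)
print("S",S.round(4),"A",A.round(4),"B",B.round(4),"A-S",(A-S)[:2].round(4))
o=ctrl.get_obs();print(o["eef_pos"], "S-tcp",S-o["eef_pos"])
E
```

```text
S [0.6584 0.1321 0.282 ] A [0.6293 0.148  0.24  ] B [0.6293 0.1477 0.125 ] A-S [-0.0291  0.0159]
[0.6608778  0.0248893  0.43884564] S-tcp [-0.0024457   0.10723179 -0.15684564]
```

Both pintles come out at the same x and y (0.6293, 0.148) from one view, which is consistent. The bore must move (-29.1, +15.9) mm. I go x-aligned but 10 mm short, and look again.

```bash
python3 -m handwheel '[{"offset":[0.002,-0.008,0],"spin":0,"grip":0},{"offset":[0.004,-0.018,0],"spin":0,"grip":0},{"offset":[0.006,-0.026,0],"spin":0,"grip":0},{"offset":[0.0068,-0.0289,0],"spin":0,"grip":0},{"offset":[0.0068,-0.0289,0],"spin":0,"grip":0},{"offset":[0.0068,-0.0289,0],"spin":0,"grip":0}]'
python3 - <<'E'
from h import *
p,c=cam("wrist");save(p,"pics/h_w.png",(190,0,320,100),6);off([.6317,.0408,.4388],91.7)
E
```

```text
time_s: 10.12
eef_pos: [0.6321, 0.0316, 0.4388]
eef_rot: [0.0, 0.696, 0.718, 0.0]
wrist_force: [1.1, -0.9, -6.5]
opening: 0.347
pos [0.6322 0.0316 0.4387] yaw 91.77 F [-0.71 -0.88 -4.66] tq [ 0.06  0.04 -0.02] op 0.34 t 10.175 tilt [ 2.e-04 -1.e-04 -1.e+00]
offset mm [ 9.3 -0.2 -0.1] spin 0.06669023302657706
```

View pics/h_w.png

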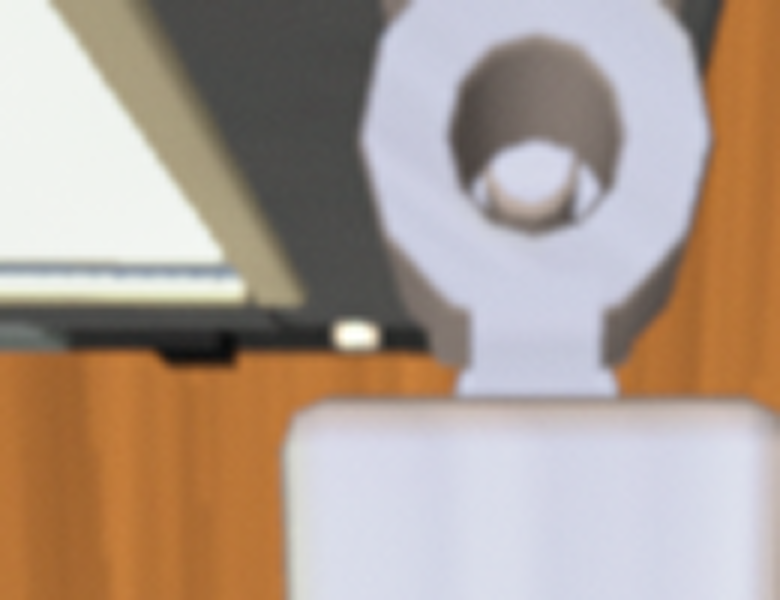

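```bash
python3 - <<'E'
from h import *
p,c=cam("wrist")
u=lambda x,y:(190+(x+.5)/6-.5,(y+.5)/6-.5)
print("near edge",onz(c,u(532,205),.24),onz(c,u(532,215),.24), "mid x edges",onz(c,u(490,180),.24),onz(c,u(575,180),.24))
S=onz(c,u(536,135),.282);print("S",S, "rim near",onz(c,u(536,235),.282),"far",onz(c,u(536,35),.282))
print(ctrl.get_obs()["eef_pos"])
E
```

```text
near edge [0.62913032 0.14495726 0.24      ] [0.62915187 0.14423355 0.24      ] mid x edges [0.62567045 0.14665308 0.24      ] [0.63256404 0.1468644  0.24      ]
S [0.62969563 0.13881843 0.282     ] rim near [0.62985937 0.13343521 0.282     ] far [0.62953644 0.14405204 0.282     ]
[0.63217273 0.03157086 0.43863967]
```

```bash
python3 -m handwheel '[{"offset":[0.005,-0.0002,0],"spin":0,"grip":0},{"offset":[0.0094,-0.0002,0],"spin":0,"grip":0},{"offset":[0.0094,-0.0002,0.007],"spin":0,"grip":0},{"offset":[0.0094,-0.0002,0.014],"spin":0,"grip":0},{"offset":[0.0094,-0.0002,0.015],"spin":0,"grip":0},{"offset":[0.0094,-0.0002,0.015],"spin":0,"grip":0}]'
python3 - <<'E'
from h import *
p,c=cam("wrist");save(p,"pics/i_w.png",(190,0,320,100),6);off([.6317,.0410,.3986],91.7)
p,c=cam("side");save(p,"pics/i_s.png",(150,180,450,400),2.6)
p,c=cam("top");save(p,"pics/i_t.png",(150,110,350,260),4)
E
```

```text
time_s: 10.98
eef_pos: [0.6315, 0.0409, 0.4234]
eef_rot: [-0.0, 0.696, 0.718, -0.0]
wrist_force: [-0.5, -0.7, -5.1]
opening: 0.342
pos [0.6315 0.0409 0.4238] yaw 91.76 F [-0.85 -0.8  -5.  ] tq [-0.06  0.06 -0.02] op 0.341 t 11.025 tilt [ 1.e-04 -0.e+00 -1.e+00]
offset mm [ 0.1  0.2 25.2] spin 0.06298530239243405
```

View pics/i_w.png

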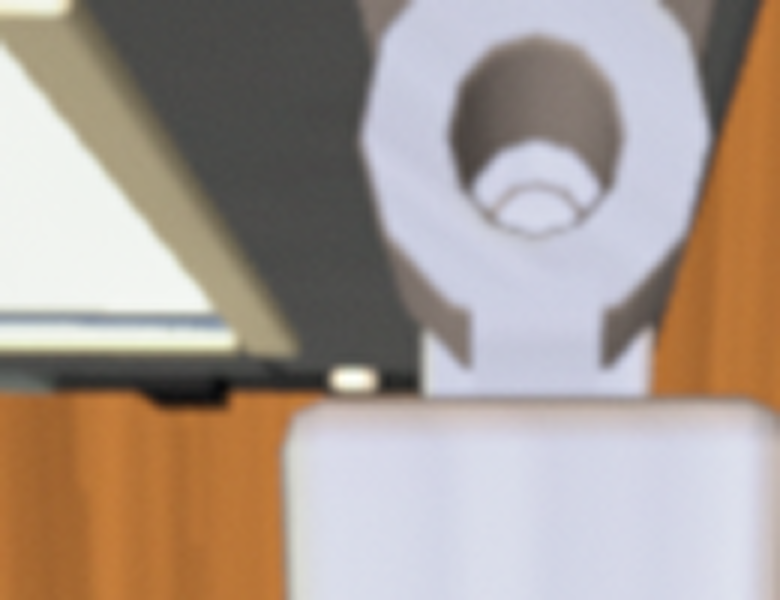

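View pics/i_t.png

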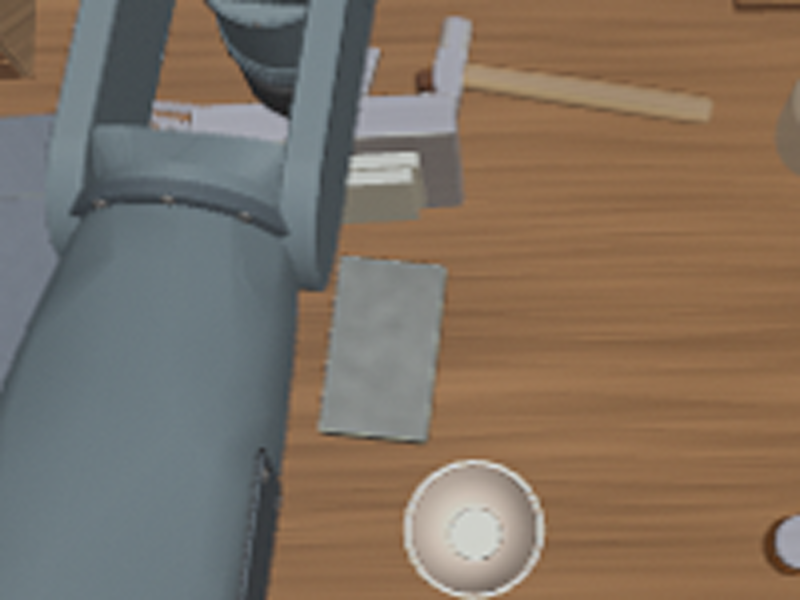

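```bash
python3 - <<'E'
from h import *
p,c=cam("wrist")
z0=ctrl.get_obs()["eef_pos"][2]-.4388+.125
u=lambda x,y:(190+(x+.5)/6-.5,(y+.5)/6-.5)
print("disc far edge",onz(c,u(537,185),.24),"arc sides",onz(c,u(490,212),.24),onz(c,u(585,212),.24))
print("bore low far edge",onz(c,u(537,143),z0+.135))
print("rim near",onz(c,u(536,235),z0+.157),"far",onz(c,u(536,35),z0+.157),ctrl.get_obs()["eef_pos"])
E
```

```text
disc far edge [0.62907939 0.15216528 0.24      ] arc sides [0.62564068 0.15028152 0.24      ] [0.63270083 0.15049795 0.24      ]
bore low far edge [0.62903981 0.15353674 0.24520633]
rim near [0.62931546 0.14280386 0.26720633] far [0.62899301 0.15342884 0.26720633] [0.63157705 0.04094484 0.42400633]
```

View pics/i_s.png

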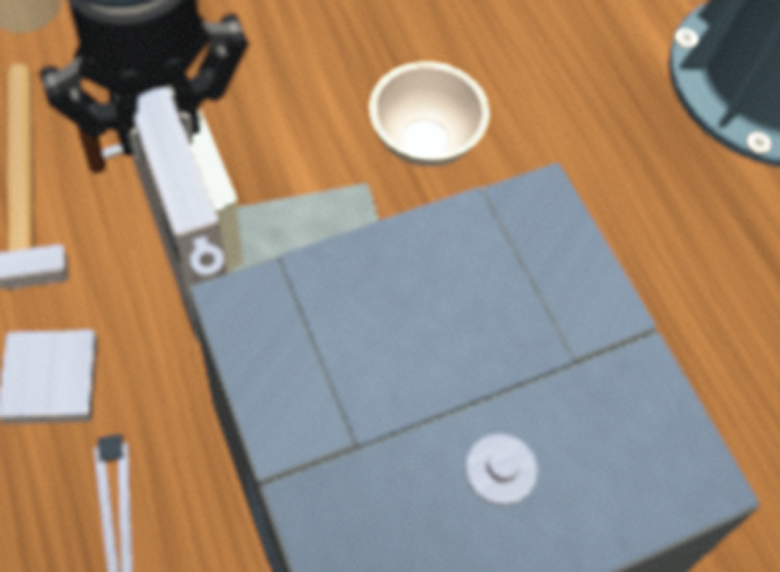

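The bore and pintle centres agree within about 0.3 mm in both axes (disc far edge at crop (537,185), bore centre at 536). I lower in small steps.

```bash
python3 -m handwheel '[{"offset":[0,0,0.002],"spin":0,"grip":0},{"offset":[0,0,0.004],"spin":0,"grip":0},{"offset":[0,0,0.005],"spin":0,"grip":0},{"offset":[0,0,0.0055],"spin":0,"grip":0},{"offset":[0,0,0.006],"spin":0,"grip":0}]'; python3 -m handwheel '[{"offset":[0,0,0.0005],"spin":0,"grip":0},{"offset":[0,0,0.001],"spin":0,"grip":0}]'; python3 -m handwheel '[{"offset":[0,0,0.0005],"spin":0,"grip":0},{"offset":[0,0,0.001],"spin":0,"grip":0}]'
```

```text
time_s: 11.8
eef_pos: [0.6315, 0.041, 0.4177]
eef_rot: [0.0, 0.696, 0.718, 0.0]
wrist_force: [-0.7, -0.3, -5.8]
opening: 0.336
time_s: 12.05
eef_pos: [0.6315, 0.041, 0.4167]
eef_rot: [0.0, 0.696, 0.718, 0.0]
wrist_force: [0.7, 0.2, -5.7]
opening: 0.343
time_s: 12.3
eef_pos: [0.6315, 0.041, 0.4157]
eef_rot: [0.0, 0.696, 0.718, 0.0]
wrist_force: [0.0, -0.3, -4.0]
opening: 0.341
```

```bash
python3 -m handwheel '[{"offset":[0,0,0.001],"spin":0,"grip":0},{"offset":[0,0,0.002],"spin":0,"grip":0},{"offset":[0,0,0.003],"spin":0,"grip":0}]'; python3 -m handwheel '[{"offset":[0,0,0.001],"spin":0,"grip":0},{"offset":[0,0,0.002],"spin":0,"grip":0},{"offset":[0,0,0.003],"spin":0,"grip":0},{"offset":[0,0,0.004],"spin":0,"grip":0}]'; python3 -c "
from h import *
p,c=cam('wrist');save(p,'pics/j_w.png',(190,0,320,100),6)
off([.6315,.041,.3988])"
```

```text
time_s: 12.68
eef_pos: [0.6315, 0.041, 0.4126]
eef_rot: [-0.0, 0.696, 0.718, -0.0]
wrist_force: [0.4, 1.0, -4.3]
opening: 0.341
time_s: 13.18
eef_pos: [0.6315, 0.041, 0.4087]
eef_rot: [0.0, 0.696, 0.718, 0.0]
wrist_force: [-0.9, 0.2, -4.1]
opening: 0.346
pos [0.6315 0.041  0.4085] yaw 91.77 F [ 0.29  0.26 -4.94] tq [-0.01  0.05  0.03] op 0.346 t 13.225 tilt [-2.e-04  0.e+00 -1.e+00]
offset mm [-0.   0.   9.7] spin None
```

View pics/j_w.png

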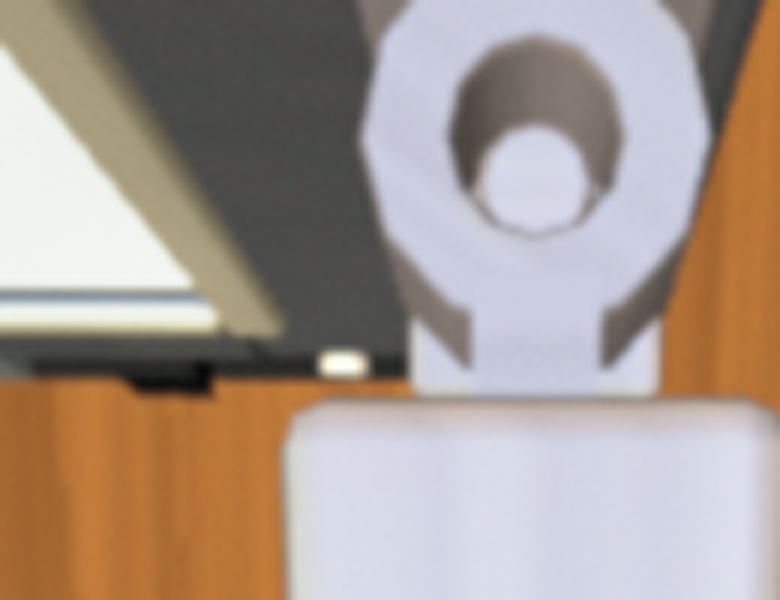

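The pintle is inside the bore and centred at (536,180), and the force is only the door's weight. Continuing down.

```bash
python3 -m handwheel '[{"offset":[0,0,0.001],"spin":0,"grip":0},{"offset":[0,0,0.002],"spin":0,"grip":0},{"offset":[0,0,0.003],"spin":0,"grip":0},{"offset":[0,0,0.004],"spin":0,"grip":0},{"offset":[0,0,0.005],"spin":0,"grip":0},{"offset":[0,0,0.006],"spin":0,"grip":0},{"offset":[0,0,0.007],"spin":0,"grip":0}]';  python3 -m handwheel '[{"offset":[0,0,0.0005],"spin":0,"grip":0},{"offset":[0,0,0.001],"spin":0,"grip":0}]'; python3 -m handwheel '[{"offset":[0,0,0.0003],"spin":0,"grip":0},{"offset":[0,0,0.0006],"spin":0,"grip":0}]'
```

```text
time_s: 14.1
eef_pos: [0.6315, 0.041, 0.4016]
eef_rot: [-0.0, 0.696, 0.718, 0.0]
wrist_force: [0.4, 0.4, -5.6]
opening: 0.338
time_s: 14.35
eef_pos: [0.6315, 0.041, 0.4007]
eef_rot: [0.0, 0.696, 0.718, 0.0]
wrist_force: [-0.2, 0.1, -4.5]
opening: 0.337
time_s: 14.6
eef_pos: [0.6315, 0.041, 0.4001]
eef_rot: [0.0, 0.696, 0.718, 0.0]
wrist_force: [0.2, -0.2, -4.6]
opening: 0.339
```

```bash
M="python3 -m handwheel"; python3 -m handwheel '[{"offset":[0,0,0.0003],"spin":0,"grip":0},{"offset":[0,0,0.0005],"spin":0,"grip":0}]'; python3 -m handwheel '[{"offset":[0,0,0.0003],"spin":0,"grip":0},{"offset":[0,0,0.0005],"spin":0,"grip":0}]'
```

```text
time_s: 14.85
eef_pos: [0.6315, 0.041, 0.3996]
eef_rot: [0.0, 0.696, 0.718, 0.0]
wrist_force: [0.1, 0.9, -3.5]
opening: 0.345
time_s: 15.1
eef_pos: [0.6315, 0.041, 0.3991]
eef_rot: [-0.0, 0.696, 0.718, 0.0]
wrist_force: [-0.4, -1.3, -5.4]
opening: 0.341
```

```bash
python3 -m handwheel '[{"offset":[0,0,0.0003],"spin":0,"grip":0},{"offset":[0,0,0.0004],"spin":0,"grip":0}]'
```

```text
time_s: 15.35
eef_pos: [0.6315, 0.041, 0.3987]
eef_rot: [0.0, 0.696, 0.718, 0.0]
wrist_force: [0.7, -1.2, -4.5]
opening: 0.341
```

Not touching yet; a little more, in small steps.

```bash
python3 -m handwheel '[{"offset":[0,0,0.0002],"spin":0,"grip":0},{"offset":[0,0,0.0003],"spin":0,"grip":0}]'; python3 -c "
from h import *
for i in range(3): off([.6315,.041,.3985])"
```

```text
time_s: 15.6
eef_pos: [0.6315, 0.041, 0.3985]
eef_rot: [0.0, 0.696, 0.718, 0.0]
wrist_force: [-0.2, -0.4, -3.6]
opening: 0.34
pos [0.6315 0.041  0.3985] yaw 91.77 F [-0.23 -0.38 -3.56] tq [ 0.04  0.02 -0.01] op 0.34 t 15.6 tilt [ 1.e-04 -0.e+00 -1.e+00]
offset mm [-0. -0. -0.] spin None
pos [0.6315 0.041  0.3985] yaw 91.77 F [-0.23 -0.38 -3.56] tq [ 0.04  0.02 -0.01] op 0.34 t 15.6 tilt [ 1.e-04 -0.e+00 -1.e+00]
offset mm [-0. -0. -0.] spin None
pos [0.6315 0.041  0.3985] yaw 91.77 F [-0.23 -0.38 -3.56] tq [ 0.04  0.02 -0.01] op 0.34 t 15.6 tilt [ 1.e-04 -0.e+00 -1.e+00]
offset mm [-0. -0. -0.] spin None
```

```bash
python3 -m handwheel '[{"offset":[0,0,0.0002],"spin":0,"grip":0},{"offset":[0,0,0.0003],"spin":0,"grip":0}]'
```

```text
time_s: 15.85
eef_pos: [0.6315, 0.041, 0.3984]
eef_rot: [0.0, 0.696, 0.718, 0.0]
wrist_force: [-1.2, 0.0, -3.2]
opening: 0.34
```

```bash
python3 -m handwheel '[{"offset":[0,0,0.0002],"spin":0,"grip":0},{"offset":[0,0,0.0003],"spin":0,"grip":0}]'
```

```text
time_s: 16.1
eef_pos: [0.6315, 0.041, 0.3982]
eef_rot: [0.0, 0.696, 0.718, 0.0]
wrist_force: [-1.3, -0.2, -0.8]
opening: 0.343
```

The weight is now carried by the lugs, at the expected home height. I release and rise.

```bash
python3 -m handwheel '[{"offset":[0,0,0],"spin":0,"grip":0.45},{"offset":[0,0,0],"spin":0,"grip":0.6},{"offset":[0,0,0],"spin":0,"grip":0.7},{"offset":[0,0,0],"spin":0,"grip":0.8},{"offset":[0,0,-0.03],"spin":0,"grip":0.8},{"offset":[0,0,-0.065],"spin":0,"grip":0.8},{"offset":[0,0,-0.1],"spin":0,"grip":0.8},{"offset":[0,0,-0.1],"spin":0,"grip":0.8}]'; python3 -c "
from h import *
off([.6315,.041,.3988])
p,c=cam('wrist');save(p,'pics/k_w.png')
p,c=cam('top');save(p,'pics/k_t.png')
p,c=cam('side');save(p,'pics/k_s.png')"
```

```text
time_s: 17.1
eef_pos: [0.6319, 0.041, 0.5018]
eef_rot: [0.003, 0.696, 0.718, 0.002]
wrist_force: [0.4, -0.9, -0.2]
opening: 0.806
pos [0.6319 0.041  0.5018] yaw 91.77 F [ 0.43 -0.89 -0.2 ] tq [-0.03  0.03 -0.03] op 0.806 t 17.1 tilt [ 7.e-03 -9.e-04 -1.e+00]
offset mm [ 1.00e-01 -1.10e+00  1.03e+02] spin None
```

View pics/k_w.png

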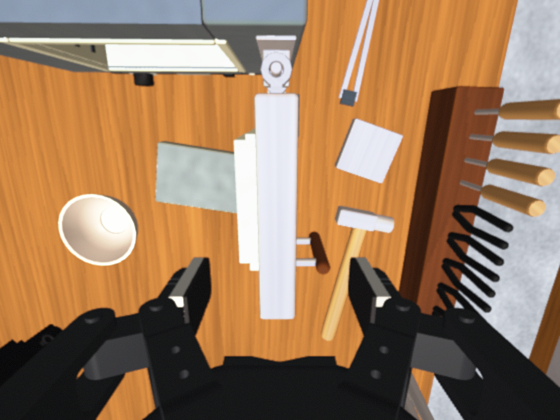

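View pics/k_t.png

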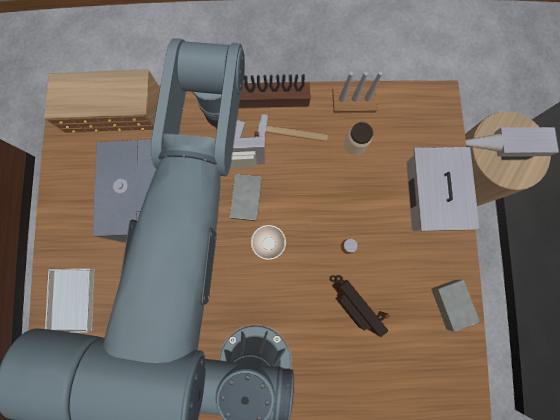

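The door is hung, its ring over the lug at (275,72), open about 90°. I close the fingers and go down beside its outer face, above the handle's height and inboard of it (r ≈ 148 mm).

```bash
python3 -m handwheel '[{"offset":[-0.02,0.028,0],"spin":0,"grip":0.3},{"offset":[-0.041,0.057,0],"spin":0,"grip":0},{"offset":[-0.041,0.057,0],"spin":0,"grip":0},{"offset":[-0.041,0.057,0.05],"spin":0,"grip":0},{"offset":[-0.041,0.057,0.09],"spin":0,"grip":0},{"offset":[-0.041,0.057,0.101],"spin":0,"grip":0},{"offset":[-0.041,0.057,0.101],"spin":0,"grip":0}]'; python3 -c "
from h import *
off([.6315,.041,.3988])
p,c=cam('wrist');save(p,'pics/l_w.png')
p,c=cam('side');save(p,'pics/l_s.png',(150,130,350,280),4)"
```

```text
time_s: 18.12
eef_pos: [0.6894, 0.0022, 0.3964]
eef_rot: [-0.001, 0.696, 0.718, -0.0]
wrist_force: [0.3, 0.3, 1.1]
opening: 0.0
pos [0.6894 0.0022 0.3964] yaw 91.79 F [0.28 0.25 1.12] tq [-0.01 -0.02 -0.03] op 0.0 t 18.125 tilt [-1.6e-03  3.0e-04 -1.0e+00]
offset mm [ 40.6 -56.7  -2.3] spin None
```

View pics/l_w.png

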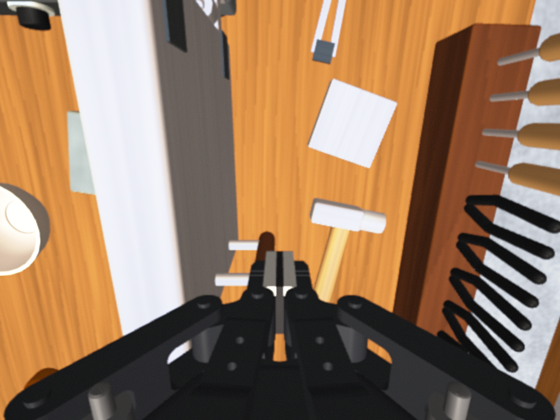

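View pics/l_s.png

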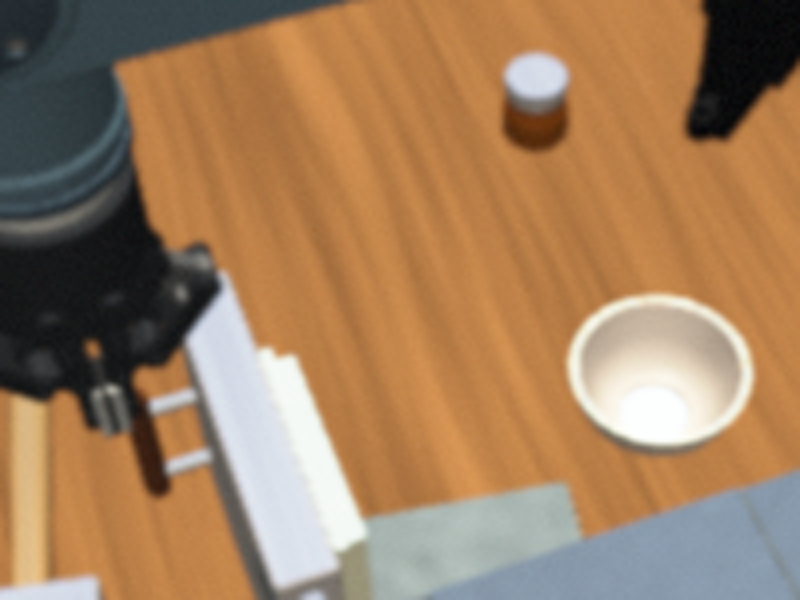

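I'll raise the tips to leave about 17 mm overlap, then work out the arc about the hinge.

```bash
cat > arc.py <<'E'
from h import *
def arc(ths,d,z,r=.148,H=np.array([.6293,.1482])):
    o=ctrl.get_obs();q=o["eef_rot"];M=R.from_quat([q[1],q[2],q[3],q[0]]).as_matrix()
    y0=np.degrees(np.arctan2(M[1,0],M[0,0]));x=M[:2,0]/np.linalg.norm(M[:2,0]);y=np.array([x[1],-x[0]])
    for t in ths:
        a=np.radians(t);e=np.array([np.cos(a),np.sin(a)]);n=np.array([-e[1],e[0]])
        C=H+r*e+(.015+d)*n; D=C-o["eef_pos"][:2]
        print(t,"offset",(np.array([D@x,D@y,o["eef_pos"][2]-z])*1000).round(1),"spin",round(y0-(t-180),1),"C",C.round(4))
E
python3 -c "
from arc import *
arc([271.8,266,260,254,248,242,236,230,224,218,212,206,200],.010,.411)"
```

```text
271.8 offset [  0.1 -31.2 -12. ] spin -0.0 C [0.6589 0.0011]
266 offset [ -1.7 -46.3 -12. ] spin 5.8 C [ 0.6439 -0.0012]
260 offset [ -1.9 -62.  -12. ] spin 11.8 C [ 0.6282 -0.0019]
254 offset [ -0.5 -77.7 -12. ] spin 17.8 C [ 0.6125 -0.001 ]
248 offset [  2.6 -93.1 -12. ] spin 23.8 C [0.597  0.0016]
242 offset [   7.2 -108.1  -12. ] spin 29.8 C [0.5819 0.0058]
236 offset [  13.4 -122.5  -12. ] spin 35.8 C [0.5673 0.0115]
230 offset [  21.1 -136.2  -12. ] spin 41.8 C [0.5533 0.0188]
224 offset [  30.1 -149.1  -12. ] spin 47.8 C [0.5402 0.0274]
218 offset [  40.5 -160.9  -12. ] spin 53.8 C [0.5281 0.0374]
212 offset [  52.  -171.6  -12. ] spin 59.8 C [0.517  0.0486]
206 offset [  64.6 -181.   -12. ] spin 65.8 C [0.5072 0.0609]
200 offset [  78.1 -189.   -12. ] spin 71.8 C [0.4988 0.0741]
```

```bash
python3 -m handwheel '[{"offset":[0,0,-0.014],"spin":0,"grip":0},{"offset":[0,-0.015,-0.014],"spin":0,"grip":0},{"offset":[0,-0.025,-0.014],"spin":0,"grip":0},{"offset":[0,-0.031,-0.014],"spin":0,"grip":0},{"offset":[-0.001,-0.038,-0.014],"spin":3,"grip":0},{"offset":[-0.002,-0.046,-0.014],"spin":6,"grip":0},{"offset":[-0.002,-0.054,-0.014],"spin":9,"grip":0},{"offset":[-0.002,-0.062,-0.014],"spin":12,"grip":0}]'; python3 -c "
from h import *
off([.6315,.041,.3988])
p,c=cam('wrist');save(p,'pics/m_w.png')
p,c=cam('side');save(p,'pics/m_s.png',(150,130,350,280),4)"
```

```text
time_s: 19.23
eef_pos: [0.6276, -0.0022, 0.4113]
eef_rot: [0.0, 0.768, 0.641, 0.0]
wrist_force: [0.5, 0.4, -0.1]
opening: 0.002
pos [ 0.6276 -0.0022  0.4113] yaw 79.67 F [ 0.51  0.42 -0.15] tq [ 0.04 -0.09  0.04] op 0.002 t 19.225 tilt [ 8.e-04 -1.e-04 -1.e+00]
offset mm [43.2 -4.  12.5] spin None
```

View pics/m_w.png

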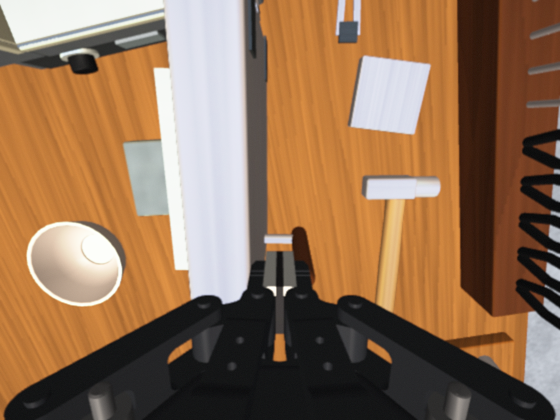

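View pics/m_s.png

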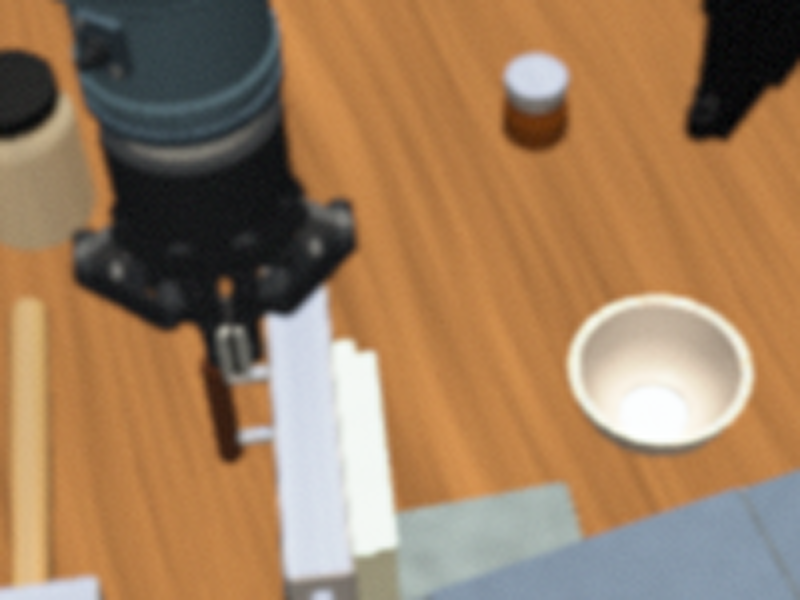

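The door follows the fingers with no noticeable force. I continue the arc.

```bash
python3 -c "
from arc import *
arc([257,254,251,248,245,242,239,236,232,228,224,220,216,212,208,204,200],.010,.411)"
```

```text
257 offset [-0.8 -7.   0.2] spin 2.7 C [ 0.6204 -0.0016]
254 offset [ -1.5 -14.9   0.2] spin 5.7 C [ 0.6125 -0.001 ]
251 offset [ -1.8 -22.7   0.2] spin 8.7 C [6.048e-01 1.000e-04]
248 offset [ -1.7 -30.6   0.2] spin 11.7 C [0.597  0.0016]
245 offset [ -1.2 -38.4   0.2] spin 14.7 C [0.5894 0.0035]
242 offset [ -0.3 -46.2   0.2] spin 17.7 C [0.5819 0.0058]
239 offset [  1.  -54.    0.2] spin 20.7 C [0.5745 0.0085]
236 offset [  2.7 -61.6   0.2] spin 23.7 C [0.5673 0.0115]
232 offset [  5.6 -71.7   0.2] spin 27.7 C [0.5579 0.0162]
228 offset [  9.2 -81.5   0.2] spin 31.7 C [0.5488 0.0215]
224 offset [ 13.5 -91.1   0.2] spin 35.7 C [0.5402 0.0274]
220 offset [  18.5 -100.3    0.2] spin 39.7 C [0.532  0.0339]
216 offset [  24.1 -109.2    0.2] spin 43.7 C [0.5243 0.041 ]
212 offset [  30.2 -117.6    0.2] spin 47.7 C [0.517  0.0486]
208 offset [  37.  -125.7    0.2] spin 51.7 C [0.5104 0.0566]
204 offset [  44.3 -133.2    0.2] spin 55.7 C [0.5043 0.0652]
200 offset [  52.1 -140.2    0.2] spin 59.7 C [0.4988 0.0741]
```

```bash
python3 -m handwheel '[{"offset":[-0.001,-0.007,0],"spin":3,"grip":0},{"offset":[-0.0015,-0.015,0],"spin":6,"grip":0},{"offset":[-0.002,-0.023,0],"spin":9,"grip":0},{"offset":[-0.002,-0.031,0],"spin":12,"grip":0},{"offset":[-0.001,-0.038,0],"spin":15,"grip":0},{"offset":[0,-0.046,0],"spin":18,"grip":0},{"offset":[0.001,-0.054,0],"spin":21,"grip":0},{"offset":[0.003,-0.062,0],"spin":24,"grip":0},{"offset":[0.0055,-0.072,0],"spin":28,"grip":0},{"offset":[0.009,-0.0815,0],"spin":32,"grip":0},{"offset":[0.0135,-0.091,0],"spin":36,"grip":0},{"offset":[0.0185,-0.1,0],"spin":40,"grip":0},{"offset":[0.024,-0.109,0],"spin":44,"grip":0},{"offset":[0.03,-0.1175,0],"spin":48,"grip":0},{"offset":[0.037,-0.1255,0],"spin":52,"grip":0},{"offset":[0.044,-0.133,0],"spin":56,"grip":0},{"offset":[0.052,-0.14,0],"spin":60,"grip":0},{"offset":[0.052,-0.14,0],"spin":60,"grip":0}]'; python3 -c "
from arc import *
p,c=cam('wrist');save(p,'pics/n_w.png')
p,c=cam('side');save(p,'pics/n_s.png',(150,130,350,280),4)
p,c=cam('top');save(p,'pics/n_t.png',(130,100,330,250),4)
off([0,0,0]);arc([198,196,194,192,190,188,187,186,185,184,183,182,181.5,181,180.5],.010,.411)"
```

```text
time_s: 21.58
eef_pos: [0.4993, 0.0743, 0.4111]
eef_rot: [0.0, 0.985, 0.173, 0.0]
wrist_force: [0.3, 0.4, 0.1]
opening: 0.005
pos [0.4996 0.0737 0.411 ] yaw 19.86 F [-0.35  0.74  0.  ] tq [-0.04 -0.01  0.02] op -0.001 t 21.725 tilt [ 5.e-04 -2.e-04 -1.e+00]
offset mm [-495.1 -100.5  410.8] spin None
198 offset [-1.4 -5.8 -0. ] spin 1.9 C [0.4963 0.0787]
196 offset [ -2. -11.  -0.] spin 3.9 C [0.4939 0.0834]
194 offset [ -2.5 -16.3  -0. ] spin 5.9 C [0.4917 0.0881]
192 offset [ -2.7 -21.5  -0. ] spin 7.9 C [0.4897 0.093 ]
190 offset [ -2.8 -26.7  -0. ] spin 9.9 C [0.4879 0.0979]
188 offset [ -2.7 -32.   -0. ] spin 11.9 C [0.4862 0.1028]
187 offset [ -2.5 -34.6  -0. ] spin 12.9 C [0.4854 0.1053]
186 offset [ -2.4 -37.2  -0. ] spin 13.9 C [0.4847 0.1079]
185 offset [ -2.2 -39.8  -0. ] spin 14.9 C [0.484  0.1104]
184 offset [ -1.9 -42.4  -0. ] spin 15.9 C [0.4834 0.1129]
183 offset [ -1.6 -45.   -0. ] spin 16.9 C [0.4828 0.1155]
182 offset [ -1.2 -47.6  -0. ] spin 17.9 C [0.4823 0.1181]
181.5 offset [ -1.  -48.9  -0. ] spin 18.4 C [0.482  0.1193]
181 offset [ -0.8 -50.2  -0. ] spin 18.9 C [0.4818 0.1206]
180.5 offset [ -0.6 -51.5  -0. ] spin 19.4 C [0.4815 0.1219]
```

View pics/n_w.png

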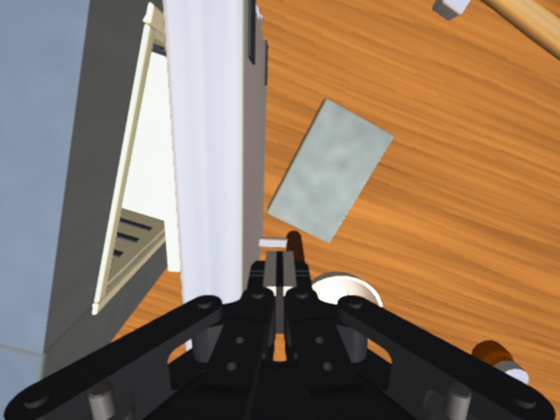

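View pics/n_s.png

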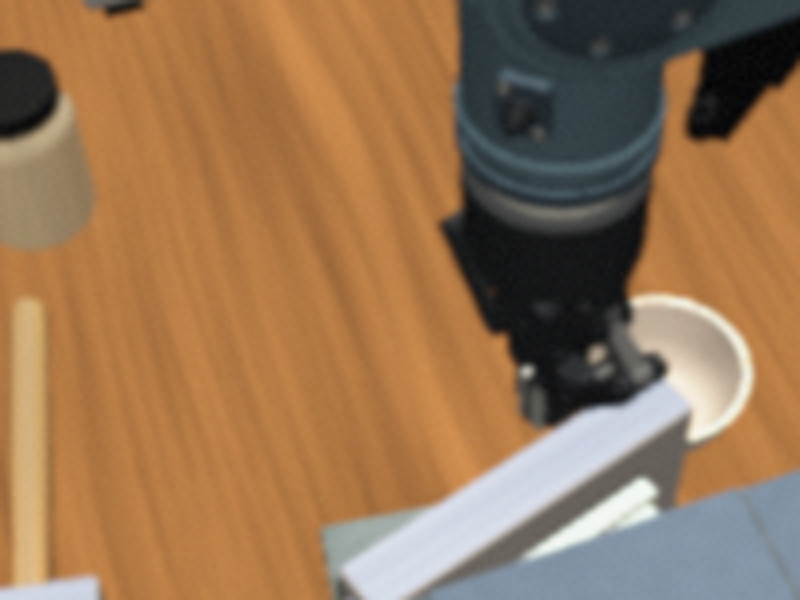

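View pics/n_t.png

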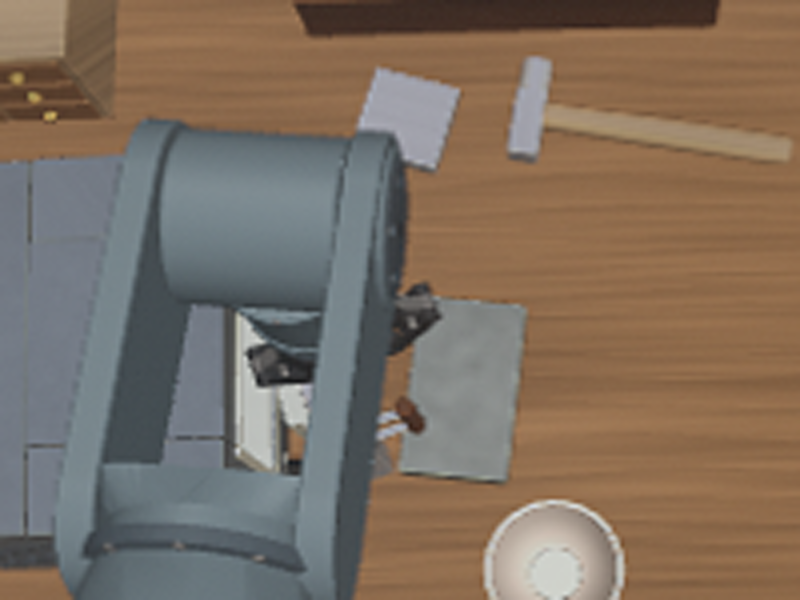

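The door is about 20° open. The gripper's knuckles might overhang the kiln's top edge at the end, so I back off and turn the jaws parallel to the face before the last push.

```bash
python3 -m handwheel '[{"offset":[0,0.012,0],"spin":0,"grip":0},{"offset":[-0.015,0.018,0],"spin":0,"grip":0},{"offset":[-0.02,0.018,0],"spin":-10,"grip":0},{"offset":[-0.02,0.018,0],"spin":-20,"grip":0},{"offset":[-0.02,0.018,0],"spin":-30,"grip":0},{"offset":[-0.02,0.018,0],"spin":-40,"grip":0},{"offset":[-0.02,0.018,0],"spin":-50,"grip":0},{"offset":[-0.02,0.018,0],"spin":-60,"grip":0},{"offset":[-0.02,0.018,0],"spin":-70,"grip":0},{"offset":[-0.02,0.018,0],"spin":-70,"grip":0}]'; python3 -c "
from arc import *
p,c=cam('wrist');save(p,'pics/o_w.png');off([.484,.100,.411],91.2)"
```

```text
time_s: 22.98
eef_pos: [0.4861, 0.0495, 0.4107]
eef_rot: [-0.0, 0.709, 0.705, -0.0]
wrist_force: [0.1, -0.3, -0.1]
opening: 0.001
pos [0.4862 0.0496 0.4108] yaw 89.53 F [-0.1  -0.2   0.93] tq [ 0.01  0.02 -0.01] op -0.002 t 23.025 tilt [-2.e-04 -1.e-04 -1.e+00]
offset mm [50.4 -2.6 -0.2] spin -1.6680935874896363
```

View pics/o_w.png

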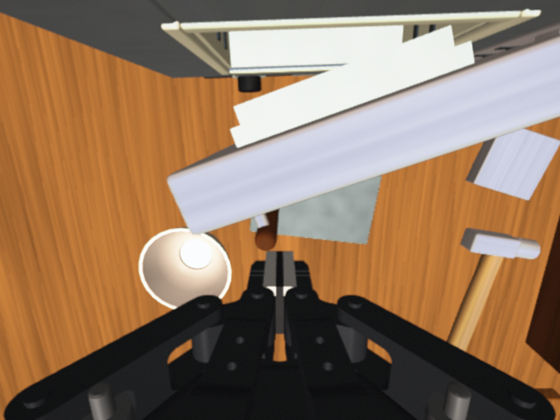

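```bash
python3 -m handwheel '[{"offset":[0.01,-0.001,0],"spin":-0.5,"grip":0},{"offset":[0.02,-0.001,0],"spin":-1,"grip":0},{"offset":[0.027,-0.002,0],"spin":-1.5,"grip":0},{"offset":[0.034,-0.002,0],"spin":-1.5,"grip":0},{"offset":[0.04,-0.002,0],"spin":-1.5,"grip":0},{"offset":[0.045,-0.002,0],"spin":-1.5,"grip":0},{"offset":[0.05,-0.002,0],"spin":-1.5,"grip":0},{"offset":[0.053,-0.002,0],"spin":-1.5,"grip":0},{"offset":[0.056,-0.002,0],"spin":-1.5,"grip":0}]'; python3 -c "
from arc import *
p,c=cam('wrist');save(p,'pics/p_w.png');off([.484,.100,.411],91.2)"
```

```text
time_s: 24.15
eef_pos: [0.4848, 0.1064, 0.4108]
eef_rot: [0.0, 0.699, 0.715, -0.0]
wrist_force: [-0.8, -0.5, 0.5]
opening: -0.003
pos [0.4848 0.1066 0.4108] yaw 91.27 F [0.14 0.75 0.54] tq [ 0.03 -0.01  0.05] op 0.001 t 24.2 tilt [ 1.e-04  3.e-04 -1.e+00]
offset mm [-6.6 -0.9 -0.2] spin 0.06844324485820152
```

View pics/p_w.png

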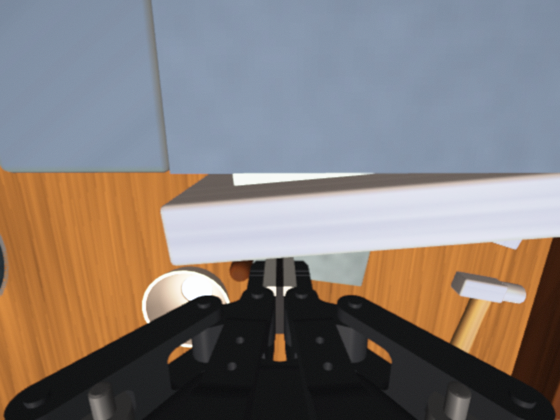

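```bash
python3 -m handwheel '[{"offset":[0.002,0,0],"spin":0,"grip":0},{"offset":[0.004,0,0],"spin":0,"grip":0},{"offset":[0.006,0,0],"spin":0,"grip":0},{"offset":[0.0075,0,0],"spin":0,"grip":0},{"offset":[0.009,0,0],"spin":0,"grip":0}]'; python3 -m handwheel '[{"offset":[0.001,0,0],"spin":0,"grip":0},{"offset":[0.002,0,0],"spin":0,"grip":0}]';  python3 -c "
from arc import *
p,c=cam('wrist');save(p,'pics/q_w.png');off([.484,.100,.411],91.2)"
```

```text
time_s: 24.82
eef_pos: [0.4846, 0.1153, 0.4108]
eef_rot: [-0.0, 0.699, 0.715, -0.0]
wrist_force: [0.2, -0.1, 0.3]
opening: 0.005
time_s: 25.08
eef_pos: [0.4845, 0.1173, 0.4108]
eef_rot: [-0.0, 0.699, 0.715, -0.0]
wrist_force: [0.6, -1.0, 0.6]
opening: 0.006
pos [0.4845 0.1173 0.4108] yaw 91.27 F [-0.55  0.16 -0.01] tq [-0.01 -0.    0.02] op -0.003 t 25.125 tilt [-0.  0. -1.]
offset mm [-17.3  -0.9  -0.2] spin 0.07172170543933021
```

View pics/q_w.png

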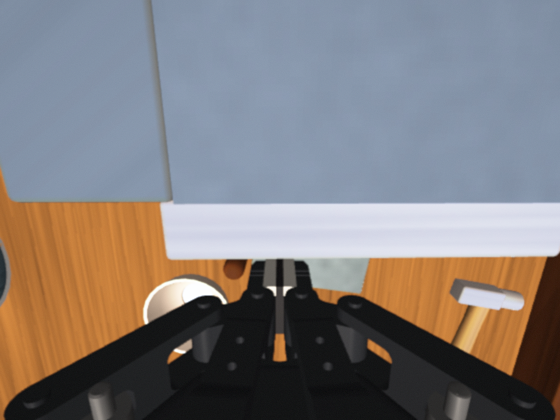

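Nearly parallel now (outer edge at row 259 on the left, 256 on the right). The last bit goes by feel.

```bash
python3 -m handwheel '[{"offset":[0.0005,0,0],"spin":0,"grip":0},{"offset":[0.001,0,0],"spin":0,"grip":0}]'; python3 -m handwheel '[{"offset":[0.0003,0,0],"spin":0,"grip":0},{"offset":[0.0006,0,0],"spin":0,"grip":0}]'
```

```text
time_s: 25.38
eef_pos: [0.4845, 0.1181, 0.4107]
eef_rot: [0.0, 0.699, 0.715, -0.0]
wrist_force: [0.0, -1.8, 0.4]
opening: -0.002
time_s: 25.62
eef_pos: [0.4844, 0.1187, 0.4107]
eef_rot: [-0.0, 0.699, 0.715, -0.0]
wrist_force: [-2.0, -2.3, 0.2]
opening: -0.001
```

```bash
python3 -m handwheel '[{"offset":[0.0003,0,0],"spin":0,"grip":0},{"offset":[0.0006,0,0],"spin":0,"grip":0}]'
```

```text
time_s: 25.88
eef_pos: [0.4844, 0.1191, 0.4106]
eef_rot: [0.0, 0.699, 0.715, -0.001]
wrist_force: [-2.4, -5.5, 0.2]
opening: 0.003
```

```bash
python3 -m handwheel '[{"offset":[0.0003,0,0],"spin":0,"grip":0},{"offset":[0.0005,0,0],"spin":0,"grip":0}]'
```

```text
time_s: 26.12
eef_pos: [0.4844, 0.1193, 0.4106]
eef_rot: [0.0, 0.699, 0.715, -0.001]
wrist_force: [-3.9, -7.2, 0.6]
opening: -0.001
```

```bash
python3 -c "
from arc import *
p,c=cam('wrist');save(p,'pics/r_w.png',(150,180,560,280),1.9);off([.484,.100,.411],91.2)
im=cv2.cvtColor(p['color'],cv2.COLOR_RGB2GRAY).astype(int)
for col in (200,240,340,400,450,500,530):
    g=np.abs(np.diff(im[180:275,col])); print(col,[(180+int(i),int(g[i])) for i in np.where(g>18)[0]])
for z,u in ((.275,(200,203)),(.255,(200,258)),(.275,(500,203)),(.255,(500,255))): print(u,onz(c,u,z))
"
```

```text
pos [0.4844 0.1193 0.4106] yaw 91.26 F [-2.2  -6.6   0.39] tq [-1.1   0.47  0.04] op 0.002 t 26.175 tilt [-0.001 -0.002 -1.   ]
offset mm [-19.3  -0.8  -0.3] spin 0.05649656434582084
200 [(207, 19), (208, 31), (258, 37)]
240 [(207, 28), (208, 37), (257, 29), (258, 93), (259, 61)]
340 [(207, 31), (208, 29)]
400 [(207, 32), (208, 32), (258, 25), (259, 36)]
450 [(207, 34), (208, 23), (259, 47), (260, 19)]
500 [(206, 19), (207, 35), (208, 21), (259, 37), (260, 25)]
530 [(206, 21), (207, 36), (259, 41), (260, 31)]
(200, 203) [0.45599514 0.16357298 0.275     ]
(200, 258) [0.44930508 0.13227762 0.255     ]
(500, 203) [0.56238173 0.16593565 0.275     ]
(500, 255) [0.58308008 0.13677735 0.255     ]
```

View pics/r_w.png

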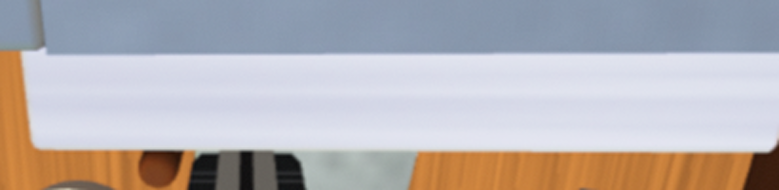

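The contact force has built to about 7 N and the door edge is parallel to the kiln edge within about half a degree. It's shut, so I back off.

```bash
python3 -m handwheel '[{"offset":[-0.002,0,0],"spin":0,"grip":0},{"offset":[-0.006,0,0],"spin":0,"grip":0},{"offset":[-0.02,0,0],"spin":0,"grip":0},{"offset":[-0.04,0,-0.03],"spin":0,"grip":0},{"offset":[-0.08,0,-0.08],"spin":0,"grip":0},{"offset":[-0.1,0,-0.12],"spin":0,"grip":0},{"offset":[-0.1,0.04,-0.12],"spin":0,"grip":0},{"offset":[-0.1,0.06,-0.12],"spin":0,"grip":0},{"offset":[-0.1,0.06,-0.12],"spin":0,"grip":0}]'; python3 -c "
from arc import *
p,c=cam('wrist');save(p,'pics/s_w.png')
p,c=cam('side');save(p,'pics/s_s.png')
p,c=cam('top');save(p,'pics/s_t.png');off([0,0,0])"
```

```text
time_s: 27.3
eef_pos: [0.5474, 0.0204, 0.5303]
eef_rot: [-0.0, 0.699, 0.715, -0.0]
wrist_force: [-0.0, 0.5, -1.0]
opening: -0.003
pos [0.5461 0.0211 0.5306] yaw 91.27 F [ 1.03 -1.15 -0.27] tq [ 0.05  0.01 -0.02] op 0.001 t 27.45 tilt [-7.e-04  1.e-04 -1.e+00]
offset mm [  -9.  -546.1  531. ] spin None
```

View pics/s_w.png

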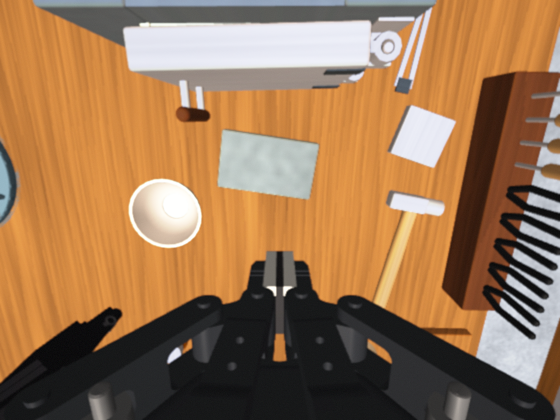

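View pics/s_t.png

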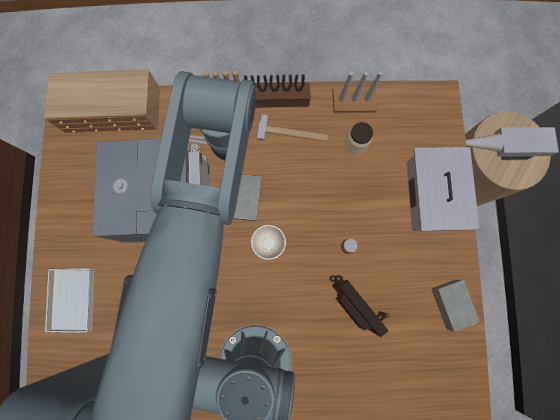

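View pics/s_s.png

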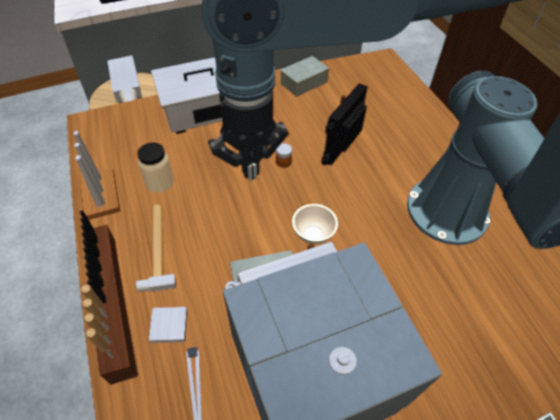

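```bash
python3 -c "
from arc import *
p,c=cam('wrist');save(p,'pics/t_w.png',(30,0,450,110),1.9)
p,c=cam('wrist');save(p,'pics/t_w2.png',(330,0,450,90),6)"
```

```text
(no output)
```

View pics/t_w.png

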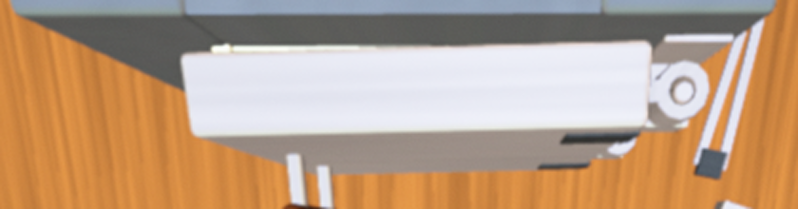

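View pics/t_w2.png

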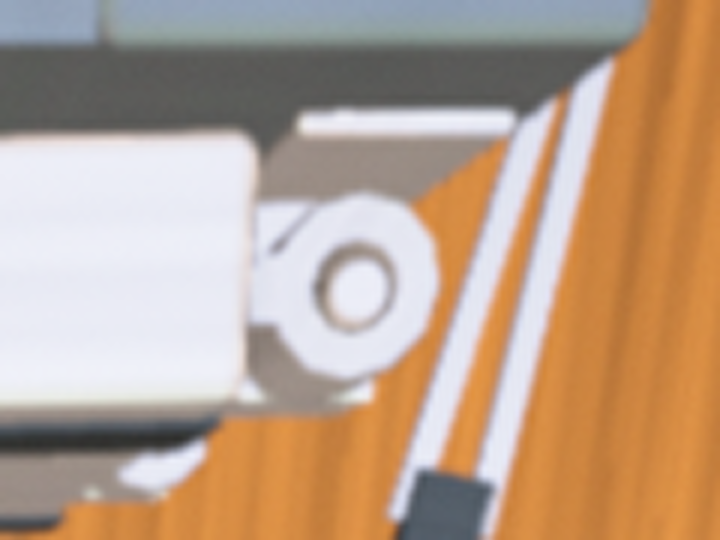

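```bash
python3 -c "
from arc import *
p,c=cam('wrist')
im=cv2.GaussianBlur(cv2.cvtColor(p['color'],cv2.COLOR_RGB2GRAY),(3,1),0).astype(int)
def edge(cols,lo,hi,z):
    P=[]
    for u in cols:
        g=np.abs(np.diff(im[lo:hi,u])).astype(float); i=g.argmax(); s=slice(max(i-2,0),i+3); r=lo+(g[s]*np.arange(len(g))[s]).sum()/g[s].sum()+.5
        P.append(onz(c,(u,r),z)[:2])
    P=np.array(P);k=np.polyfit(P[:,0],P[:,1],1);print(z,np.degrees(np.arctan(k[0])).round(2),'y at .45,.53,.61',np.polyval(k,[.45,.53,.61]).round(4),'res',np.abs(P[:,1]-np.polyval(k,P[:,0])).max())
edge(range(60,420,15),0,14,.275)
edge(range(145,360,12),60,80,.253)
edge(range(230,360,10),18,33,.255)
"
```

```text
0.275 1.42 y at .45,.53,.61 [0.161  0.163  0.1649] res 0.00012874618187144748
0.253 1.23 y at .45,.53,.61 [0.1274 0.1291 0.1308] res 0.0035917559465009075
0.255 2.09 y at .45,.53,.61 [0.156  0.1589 0.1618] res 0.0003997171080444284
```

After release the door shows slightly ajar: the pan's back stands about 3 mm off the face at the hinge side and 5 mm at the free side, where 2 mm is wanted. I press again, at the handle bar, nearer mid-height.

```bash
python3 -m handwheel '[{"offset":[0.01,-0.045,0],"spin":0,"grip":0},{"offset":[0.025,-0.089,0],"spin":0,"grip":0},{"offset":[0.025,-0.089,0.05],"spin":0,"grip":0},{"offset":[0.025,-0.089,0.1],"spin":0,"grip":0},{"offset":[0.025,-0.089,0.145],"spin":0,"grip":0},{"offset":[0.025,-0.089,0.158],"spin":0,"grip":0},{"offset":[0.025,-0.089,0.158],"spin":0,"grip":0}]'; python3 -c "
from arc import *
p,c=cam('wrist');save(p,'pics/u_w.png');off([.4564,.076,.373],91.4)"
```

```text
time_s: 28.48
eef_pos: [0.4572, 0.0443, 0.3731]
eef_rot: [-0.0, 0.699, 0.715, -0.0]
wrist_force: [-0.5, -0.4, 0.9]
opening: 0.003
pos [0.4577 0.0442 0.3743] yaw 91.27 F [ 0.33 -0.43 -0.85] tq [-0.    0.   -0.01] op 0.001 t 28.525 tilt [ 1.9e-03 -3.0e-04 -1.0e+00]
offset mm [31.8 -0.6  1.3] spin -0.1250290050853664
```

View pics/u_w.png

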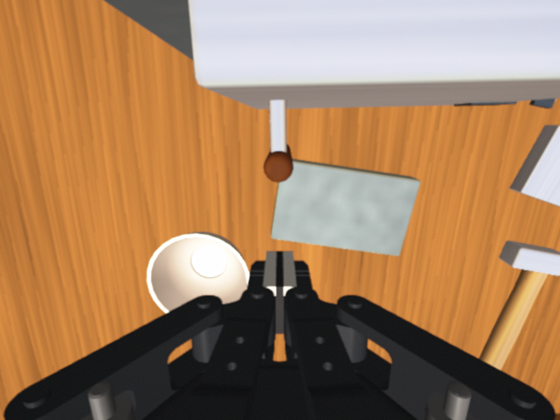

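```bash
python3 -m handwheel '[{"offset":[0.01,0,0],"spin":0,"grip":0},{"offset":[0.02,0,0],"spin":0,"grip":0},{"offset":[0.027,0,0],"spin":0,"grip":0},{"offset":[0.03,0,0],"spin":0,"grip":0},{"offset":[0.032,0,0],"spin":0,"grip":0}]'; python3 -m handwheel '[{"offset":[0.001,0,0],"spin":0,"grip":0},{"offset":[0.002,0,0],"spin":0,"grip":0}]'
```

```text
time_s: 29.15
eef_pos: [0.4564, 0.0766, 0.3728]
eef_rot: [0.0, 0.699, 0.715, -0.0]
wrist_force: [0.2, 0.3, 1.3]
opening: 0.002
time_s: 29.4
eef_pos: [0.4564, 0.0782, 0.3727]
eef_rot: [-0.0, 0.699, 0.715, -0.0]
wrist_force: [0.5, 0.0, 0.1]
opening: 0.0
```

```bash
python3 -m handwheel '[{"offset":[0.0005,0,0],"spin":0,"grip":0},{"offset":[0.001,0,0],"spin":0,"grip":0}]'; python3 -m handwheel '[{"offset":[0.0005,0,0],"spin":0,"grip":0},{"offset":[0.001,0,0],"spin":0,"grip":0}]'
```

```text
time_s: 29.65
eef_pos: [0.4564, 0.0792, 0.3728]
eef_rot: [-0.0, 0.699, 0.715, -0.0]
wrist_force: [0.4, -1.0, -0.3]
opening: 0.002
time_s: 29.9
eef_pos: [0.4563, 0.0803, 0.3728]
eef_rot: [-0.0, 0.699, 0.715, -0.0]
wrist_force: [0.0, -0.6, 0.5]
opening: 0.001
```

```bash
python3 -m handwheel '[{"offset":[0.0005,0,0],"spin":0,"grip":0},{"offset":[0.001,0,0],"spin":0,"grip":0}]'; python3 -c "
from h import *
p,c=cam('wrist');save(p,'pics/v_w.png');off([0,0,0])"
```

```text
time_s: 30.15
eef_pos: [0.4563, 0.0813, 0.3728]
eef_rot: [0.0, 0.699, 0.715, -0.0]
wrist_force: [-0.4, -1.2, 0.6]
opening: 0.001
pos [0.4563 0.0813 0.3728] yaw 91.27 F [-1.39 -0.68 -0.42] tq [-0.1   0.04  0.  ] op 0.002 t 30.2 tilt [-1.e-04 -2.e-04 -1.e+00]
offset mm [ -71.1 -457.9  372.9] spin None
```

```bash
python3 -m handwheel '[{"offset":[0.0003,0,0],"spin":0,"grip":0},{"offset":[0.0006,0,0],"spin":0,"grip":0}]'
```

```text
time_s: 30.45
eef_pos: [0.4563, 0.0818, 0.3727]
eef_rot: [0.0, 0.699, 0.715, -0.0]
wrist_force: [-0.3, -1.5, -0.4]
opening: -0.003
```

View pics/v_w.png

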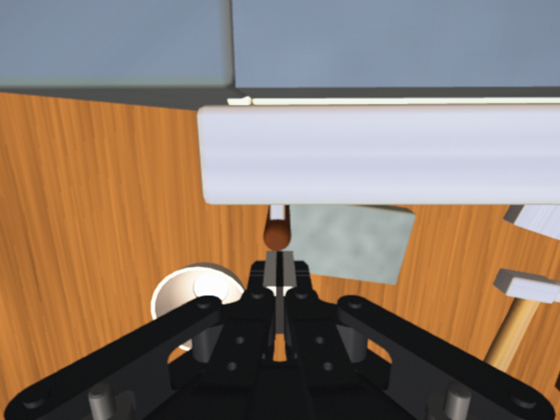

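```bash
python3 -m handwheel '[{"offset":[0.0005,0,0],"spin":0,"grip":0},{"offset":[0.001,0,0],"spin":0,"grip":0}]'
```

```text
time_s: 30.7
eef_pos: [0.4562, 0.0825, 0.3726]
eef_rot: [0.0, 0.699, 0.715, -0.001]
wrist_force: [-1.5, -6.1, -1.7]
opening: 0.0
```

```bash
python3 -m handwheel '[{"offset":[0.0005,0,0],"spin":0,"grip":0},{"offset":[0.001,0,0],"spin":0,"grip":0}]'
```

```text
time_s: 30.95
eef_pos: [0.4562, 0.083, 0.3726]
eef_rot: [0.001, 0.699, 0.715, -0.001]
wrist_force: [-0.8, -9.7, -1.7]
opening: -0.001
```

```bash
python3 -m handwheel '[{"offset":[0.0003,0,0],"spin":0,"grip":0},{"offset":[0.0006,0,0],"spin":0,"grip":0}]'
```

```text
time_s: 31.2
eef_pos: [0.4562, 0.0833, 0.3725]
eef_rot: [0.001, 0.699, 0.715, -0.002]
wrist_force: [-1.7, -10.4, -1.4]
opening: 0.002
```

```bash
cat > ed.py <<'E'
from h import *
def run(tag):
    p,c=cam('wrist');save(p,f'pics/{tag}.png',(180,50,560,230),2)
    im=cv2.GaussianBlur(cv2.cvtColor(p['color'],cv2.COLOR_RGB2GRAY),(3,1),0).astype(int)
    out=[]
    for name,(lo,hi),z in (('kiln',(75,97),.275),('back',(99,112),.255),('front',(190,225),.253)):
        P=[]
        for u in list(range(330,400,10))+list(range(420,500,10)):
            q=proj(c,np.array([0,0,0])) if 0 else None
            g=np.abs(np.diff(im[lo:hi,u])).astype(float);i=g.argmax();s=slice(max(i-2,0),i+3)
            P.append([u,lo+(g[s]*np.arange(len(g))[s]).sum()/g[s].sum()+.5])
        P=np.array(P);k=np.polyfit(P[:,0],P[:,1],1);rs=np.polyval(k,[220,500])
        Q=np.array([onz(c,(u,r),z) for u,r in zip((220,500),rs)]);d=Q[1]-Q[0]
        print(name,'rows',rs.round(1),'res',np.abs(P[:,1]-np.polyval(k,P[:,0])).max().round(2),Q[:,:2].round(4).tolist(),'ang',np.degrees(np.arctan2(d[1],d[0])).round(2))
E
python3 -c "
from ed import *
run('w1')"
python3 -m handwheel '[{"offset":[-0.0005,0,0],"spin":0,"grip":0},{"offset":[-0.001,0,0],"spin":0,"grip":0},{"offset":[-0.0015,0,0],"spin":0,"grip":0},{"offset":[-0.002,0,0],"spin":0,"grip":0},{"offset":[-0.0025,0,0],"spin":0,"grip":0},{"offset":[-0.003,0,0],"spin":0,"grip":0},{"offset":[-0.0035,0,0],"spin":0,"grip":0},{"offset":[-0.004,0,0],"spin":0,"grip":0}]'
python3 -c "
from ed import *
run('w2')"
```

```text
kiln rows [95.5 94.6] res 0.1 [[0.4433, 0.161], [0.5, 0.1624]] ang 1.42
back rows [103.2 102. ] res 0.13 [[0.4396, 0.1603], [0.514, 0.1622]] ang 1.47
front rows [208.2 208.7] res 0.41 [[0.4381, 0.1305], [0.5224, 0.1322]] ang 1.18
time_s: 32.25
eef_pos: [0.4564, 0.0807, 0.373]
eef_rot: [-0.0, 0.699, 0.715, 0.0]
wrist_force: [-0.3, -0.4, -0.2]
opening: -0.001
kiln rows [95.3 95.2] res 0.03 [[0.4435, 0.159], [0.5009, 0.1603]] ang 1.27
back rows [103.8 102.5] res 0.32 [[0.4397, 0.1581], [0.5149, 0.1601]] ang 1.51
front rows [204.  202.7] res 0.4 [[0.4384, 0.1295], [0.5229, 0.1318]] ang 1.55
```

View pics/w1.png

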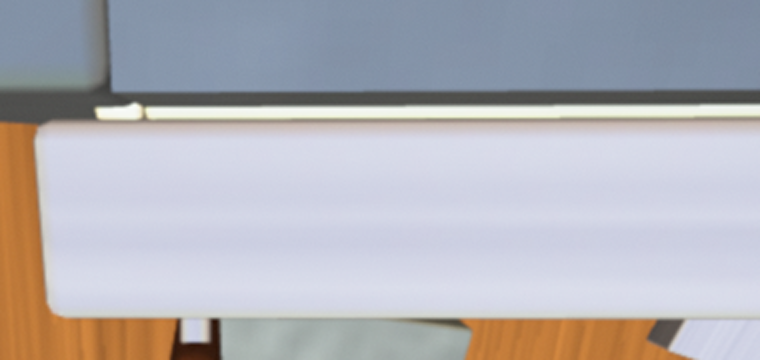

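View pics/w2.png

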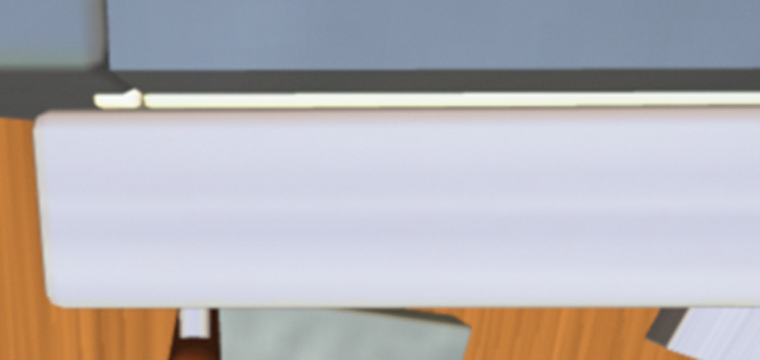

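Pressed with about 10 N, the door sprang back less than 1 mm on a slow release. The pan is now parallel to the face within about 0.2°. I clear off and check.

```bash
python3 -m handwheel '[{"offset":[-0.015,0,0],"spin":0,"grip":0},{"offset":[-0.033,0,0],"spin":0,"grip":0},{"offset":[-0.04,0,-0.05],"spin":0,"grip":0},{"offset":[-0.05,0.04,-0.1],"spin":0,"grip":0},{"offset":[-0.06,0.089,-0.158],"spin":0,"grip":0},{"offset":[-0.06,0.089,-0.158],"spin":0,"grip":0},{"offset":[-0.06,0.089,-0.158],"spin":0,"grip":0}]'; python3 -c "
from h import *
off([0,0,0])
p,c=cam('wrist');save(p,'pics/x_w.png',(30,0,450,130),1.9)
im=cv2.GaussianBlur(cv2.cvtColor(p['color'],cv2.COLOR_RGB2GRAY),(3,1),0).astype(int)
cv2.imwrite('pics/x_full.png',p['color'][:,:,::-1])
def edge(cols,lo,hi,z):
    P=[]
    for u in cols:
        g=np.abs(np.diff(im[lo:hi,u])).astype(float); i=g.argmax(); s=slice(max(i-2,0),i+3); r=lo+(g[s]*np.arange(len(g))[s]).sum()/g[s].sum()+.5
        P.append(onz(c,(u,r),z)[:2])
    P=np.array(P);k=np.polyfit(P[:,0],P[:,1],1);m=np.abs(P[:,1]-np.polyval(k,P[:,0]))<.002;k=np.polyfit(P[m,0],P[m,1],1)
    print(z,np.degrees(np.arctan(k[0])).round(2),'y at .45,.53,.61',np.polyval(k,[.45,.53,.61]).round(4),m.mean())
edge(range(60,420,15),0,14,.275)
edge(range(145,360,8),60,80,.253)
edge(range(230,360,8),17,33,.255)
"
```

```text
time_s: 33.17
eef_pos: [0.5472, 0.0214, 0.5315]
eef_rot: [0.001, 0.7, 0.715, 0.0]
wrist_force: [-0.7, -0.3, -1.3]
opening: 0.001
pos [0.5472 0.0214 0.5315] yaw 91.23 F [-0.66 -0.27 -1.3 ] tq [-0.03  0.02  0.03] op 0.001 t 33.175 tilt [ 1.6e-03 -4.0e-04 -1.0e+00]
offset mm [  -9.5 -548.4  530.7] spin None
0.275 1.44 y at .45,.53,.61 [0.1609 0.163  0.165 ] 1.0
0.253 1.75 y at .45,.53,.61 [0.1284 0.1309 0.1333] 0.8888888888888888
0.255 1.86 y at .45,.53,.61 [0.1569 0.1595 0.1621] 1.0
```

View pics/x_w.png

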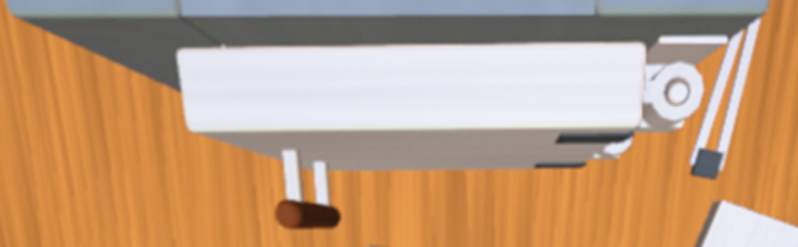

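View pics/x_full.png

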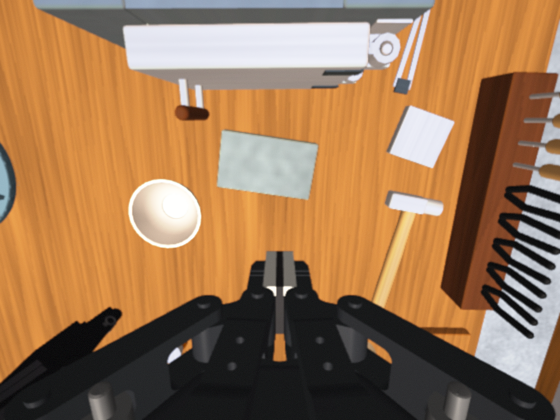

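It is better: the gasket is hidden and the door sits about 0.35° (roughly 1 mm at the edge) off parallel. There is plenty of time, so I do one more gentle press with a slower release.

```bash
python3 -m handwheel '[{"offset":[0.01,-0.045,0],"spin":0,"grip":0},{"offset":[0.025,-0.09,0],"spin":0,"grip":0},{"offset":[0.025,-0.09,0.05],"spin":0,"grip":0},{"offset":[0.025,-0.09,0.1],"spin":0,"grip":0},{"offset":[0.025,-0.09,0.145],"spin":0,"grip":0},{"offset":[0.025,-0.09,0.162],"spin":0,"grip":0},{"offset":[0.035,-0.09,0.162],"spin":0,"grip":0},{"offset":[0.047,-0.09,0.162],"spin":0,"grip":0},{"offset":[0.053,-0.09,0.162],"spin":0,"grip":0},{"offset":[0.056,-0.09,0.162],"spin":0,"grip":0},{"offset":[0.057,-0.09,0.162],"spin":0,"grip":0}]'
```

```text
time_s: 34.6
eef_pos: [0.4555, 0.0777, 0.3692]
eef_rot: [0.0, 0.699, 0.715, 0.0]
wrist_force: [-0.7, -0.3, -0.5]
opening: -0.002
```

```bash
python3 -m handwheel '[{"offset":[0.001,0,0],"spin":0,"grip":0},{"offset":[0.002,0,0],"spin":0,"grip":0},{"offset":[0.003,0,0],"spin":0,"grip":0},{"offset":[0.0035,0,0],"spin":0,"grip":0},{"offset":[0.004,0,0],"spin":0,"grip":0}]'; python3 -m handwheel '[{"offset":[0.0005,0,0],"spin":0,"grip":0},{"offset":[0.001,0,0],"spin":0,"grip":0}]'
```

```text
time_s: 35.22
eef_pos: [0.4553, 0.0813, 0.3687]
eef_rot: [0.0, 0.699, 0.715, -0.0]
wrist_force: [-0.2, -2.5, 0.7]
opening: 0.002
time_s: 35.48
eef_pos: [0.4553, 0.0819, 0.3688]
eef_rot: [0.001, 0.699, 0.715, -0.001]
wrist_force: [-0.5, -7.4, -0.1]
opening: 0.0
```

```bash
python3 -m handwheel '[{"offset":[0.0005,0,0],"spin":0,"grip":0},{"offset":[0.001,0,0],"spin":0,"grip":0}]'
```

```text
time_s: 35.72
eef_pos: [0.4553, 0.0823, 0.3687]
eef_rot: [0.001, 0.699, 0.715, -0.001]
wrist_force: [-0.2, -10.9, -0.1]
opening: 0.004
```

```bash
python3 -m handwheel '[{"offset":[0,0,0],"spin":0,"grip":0},{"offset":[0,0,0],"spin":0,"grip":0},{"offset":[-0.0002,0,0],"spin":0,"grip":0},{"offset":[-0.0004,0,0],"spin":0,"grip":0},{"offset":[-0.0006,0,0],"spin":0,"grip":0},{"offset":[-0.0008,0,0],"spin":0,"grip":0},{"offset":[-0.001,0,0],"spin":0,"grip":0},{"offset":[-0.0012,0,0],"spin":0,"grip":0},{"offset":[-0.0014,0,0],"spin":0,"grip":0},{"offset":[-0.0016,0,0],"spin":0,"grip":0},{"offset":[-0.0018,0,0],"spin":0,"grip":0},{"offset":[-0.002,0,0],"spin":0,"grip":0},{"offset":[-0.0022,0,0],"spin":0,"grip":0},{"offset":[-0.0024,0,0],"spin":0,"grip":0},{"offset":[-0.0027,0,0],"spin":0,"grip":0},{"offset":[-0.003,0,0],"spin":0,"grip":0},{"offset":[-0.0035,0,0],"spin":0,"grip":0},{"offset":[-0.004,0,0],"spin":0,"grip":0}]'
python3 -m handwheel '[{"offset":[-0.015,0,0],"spin":0,"grip":0},{"offset":[-0.033,0,0],"spin":0,"grip":0},{"offset":[-0.04,0,-0.05],"spin":0,"grip":0},{"offset":[-0.05,0.04,-0.1],"spin":0,"grip":0},{"offset":[-0.06,0.09,-0.162],"spin":0,"grip":0},{"offset":[-0.06,0.09,-0.162],"spin":0,"grip":0},{"offset":[-0.06,0.09,-0.162],"spin":0,"grip":0},{"offset":[-0.06,0.09,-0.162],"spin":0,"grip":0}]'; python3 -c "
from h import *
off([0,0,0])
p,c=cam('wrist');save(p,'pics/y_w.png',(30,0,450,130),1.9)
im=cv2.GaussianBlur(cv2.cvtColor(p['color'],cv2.COLOR_RGB2GRAY),(3,1),0).astype(int)
def edge(cols,lo,hi,z):
    P=[]
    for u in cols:
        g=np.abs(np.diff(im[lo:hi,u])).astype(float); i=g.argmax(); s=slice(max(i-2,0),i+3); r=lo+(g[s]*np.arange(len(g))[s]).sum()/g[s].sum()+.5
        P.append(onz(c,(u,r),z)[:2])
    P=np.array(P);k=np.polyfit(P[:,0],P[:,1],1);m=np.abs(P[:,1]-np.polyval(k,P[:,0]))<.002;k=np.polyfit(P[m,0],P[m,1],1)
    print(z,np.degrees(np.arctan(k[0])).round(2),'y at .45,.53,.61',np.polyval(k,[.45,.53,.61]).round(4),m.mean())
edge(range(60,420,15),0,14,.275)
edge(range(145,360,8),60,80,.253)
edge(range(230,360,8),17,33,.255)
p,c=cam('side');save(p,'pics/y_s.png')
"
```

```text
time_s: 37.98
eef_pos: [0.4554, 0.0796, 0.3689]
eef_rot: [-0.0, 0.699, 0.715, 0.0]
wrist_force: [-0.3, -0.2, -0.4]
opening: -0.003
time_s: 38.98
eef_pos: [0.5461, 0.0212, 0.5293]
eef_rot: [-0.001, 0.699, 0.715, -0.001]
wrist_force: [0.6, -0.5, -0.4]
opening: 0.0
pos [0.5461 0.0212 0.5293] yaw 91.25 F [ 0.55 -0.52 -0.38] tq [ 0.02 -0.   -0.  ] op 0.0 t 38.975 tilt [-2.5e-03  4.0e-04 -1.0e+00]
offset mm [  -9.4 -545.1  530.7] spin None
0.275 1.43 y at .45,.53,.61 [0.161 0.163 0.165] 1.0
0.253 1.71 y at .45,.53,.61 [0.1285 0.1309 0.1333] 0.8518518518518519
0.255 1.91 y at .45,.53,.61 [0.1569 0.1595 0.1622] 1.0
```

View pics/y_w.png

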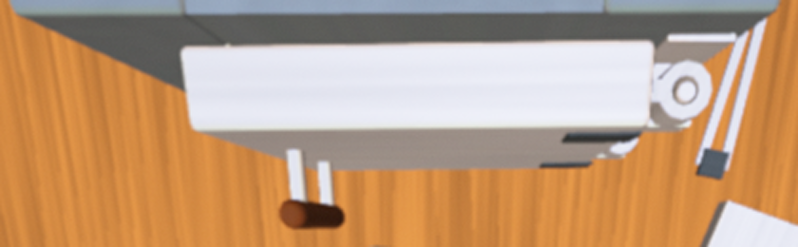

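View pics/y_s.png

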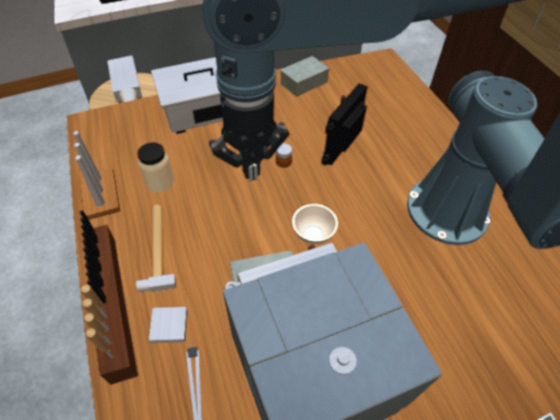

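The result is unchanged from the previous press, so the door rests stably shut with the pintle showing in the bore. The bystanders are in place and the arm is clear. I hand in.

```bash
python3 -c "
from bench import ctrl
print(ctrl.hand_in(), ctrl.get_obs()['time_s'])"
```

```text
the job is handed in; nothing more can be done
the job is handed in; nothing more can be done
```

I hung the steel door back on both pintles, swung it shut and let go. The job was handed in at about 39 s of the 72 s allowed.

**Hanging:** I found the pintles with the wrist camera and saw the upper one centred in its socket on the way down. The door met no resistance until it sat on its lugs at the expected height.

**Shutting:** I pushed it shut with closed fingers. After the first push it stood slightly ajar, so I pressed the handle twice more, with at most about 11 N measured at the wrist.

**Last checks:**
- **Fit:** The upper pintle shows in its socket and the gasket is hidden. The third press changed nothing, so the door looks settled.
- **Angle and gap:** The door still reads 0.3 to 0.5° off parallel to the kiln face. Its back reads 3 to 4 mm off the face against the 2 mm expected. That means it may be about 1 mm ajar at the free edge, though this is close to what the cameras can resolve.
- **Surroundings:** The other things on the bench look unmoved in the last pictures, and the robot was touching nothing.

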